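# Clamp the customer display to the counter with the break-over torque handle

## Task

Stand the small customer display in the counter clamp, its square foot fully home in the square socket and its screen facing away from the robot, and let go of it. Then swing the clamp's torque handle clockwise (seen from above) until its hinge breaks over at the set torque, stop there without folding the handle on towards its stop, and let it spring straight again, leaving the display gripped by the clamp.

Things in the scene. Friction and masses are not known exactly. Their poses are not given: they have to be found in the camera images.
- display_center (a point): Loose customer display, 0.2-0.45 kg, upright at the start: grey head 40 thick (x) x 110 wide (y) x 65 mm high on a bare metal foot 36 x 36 mm, 45 mm high, its lowest 6 mm stepped in to 30 mm. This point: its centre, 55 mm above the foot's underside, 55 mm below the head's top. z up, x out of the screen. Can be taken from above across the 40 mm.
- display_screen (a point): Middle of the display's screen, on the head's +x face: 20 mm in front of the display's centre line, 77.5 mm above the underside of its foot.
- clamp_mouth (a point): Clamp fixed on the counter: aluminium block with a square socket, open upward. This point: centre of the mouth, level with the block's top, 50 mm above the counter; x away from the robot, z up. Socket 39 mm along x; in y from a fixed wall at +19.5 mm to a sliding jaw that starts at -19 to -25 mm; 40 mm deep (floor 10 mm above the counter). Fully home, the head is 5 mm clear of the block.
- jaw: The clamp's sliding steel jaw (36 x 14 x 34 mm) at the socket's -y side; origin at the foot of the face that bears on the display's foot. It advances along the clamp's +y as the nut turns clockwise, squeezes the foot against the fixed wall, and stays where the nut leaves it.
- nut_top (a point): Top centre of the clamp's nut, with the torque wrench's head permanently on it; on its upright axis, 81 mm above the counter, 90 mm from the socket on the clamp's -y side. x points along the wrench's short shank. It turns clockwise (seen from above) with little drag through a slack of 0.3 to 0.9 rad, different each time, then is tight and turns no further.
- handle_grip (a point): Point on the axis of the wrench's black rubber grip, 150 mm from the nut axis, 58 mm above the counter. x outward along the grip, a level round bar 24 mm thick reaching from 89 to 207 mm from the nut axis, clear of everything above and below. Moved sideways here it takes about 1.5 N in the slack and, once the nut is tight, about 10 N to break the hinge over.
- handle (a joint): Break-over hinge (rad), its upright pin 45 mm from the nut axis. 0: handle straight, held by a preload. At the set 1.1 N m it breaks over: the handle folds on clockwise against the shank (value grows) and the resistance stops rising, staying near 1.1 N m while it folds. It has plainly broken over at 0.10; past 0.20 it is forced; stop at 0.32. Eased off, it springs straight by itself.
There are look-alikes about, which are no part of the job. Leave any blue look-alike of the part that bears display_center alone. Leave any purple look-alike of the part that bears clamp_mouth alone.

How it is judged:
By the outcome, as a careful person would: the job done as asked, in the order asked, and still so for the second after the job is handed in, with the robot touching nothing.
It also fails if it takes over 69 s, if anything falls off the work surface, if the arm or the gripper's body presses on something with over 40 N, if the wrist force passes 120 N, or if a joint passes its speed limit or range.

## Robot

A 7-joint arm with a two-finger parallel gripper is mounted at the origin on the work surface. World frame = base frame: x ahead of the robot, y to its left, z up, the work surface at z = 0. Lengths are in m, angles in rad, forces in N, time in s.
With the tool pointing down it reaches from about 0.425 to 1.025 m from the base axis. Payload 9.4 kg.
Tool frame: the origin (TCP) lies on the centre line of the jaws, within the pads' length; the fingertips stand 17 mm ahead of it and the grasp point (between the pads) lies 2 mm behind it; x points along the fingers, z is the direction in which the jaws open and shut, and the axes are right-handed (so a half turn about x gives the same grasp; the last joint's range is limited). The gripper opens to 93 mm and grips with 3 to 60 N. Pads are 15 mm wide; open, the fingers measure 128 mm over their backs; the gripper's body (75 mm by 188 mm) begins 65 mm behind the grasp point.
Start: joints at [-0.077, 0.599, -0.003, 1.599, 0.002, 0.943, -0.08], TCP at [0.725, -0, 0.197] pointing down, gripper open.
Joint ranges: [-2.57, 2.57], [-0.35, 1.97], [-1.29, 1.29], [0.11, 2.56], [-1.05, 4.19], [0.11, 1.86], [-2.63, 2.63]. Speed limits (rad/s): [2.22, 2.22, 3.01, 3.01, 3.14, 3.14, 3.14].

## Interface

Orientations are given as a rotation vector (axis times angle).
In Python, from station import sensors, get_image, order gives the robot as it stands.
- The arm moves only by the tool apply_moves, never from a script. Its argument "commands" is a list of rows, each a list of 2 entries, a list of its own where there are three numbers: the shift along the tool's x, y, z in units of 0.04 m (1.0 is 0.04 m), then the turn about the tool's x in units of 180 degrees (1.0 is 180 degrees). A call has exactly 10 rows; each row shifts and turns the pose as measured when the row begins, along the tool's axes as they then stand; what a row does not reach is not made up. A row lasts 1/8 s, in which the tool goes at most 62.5 mm and 10.7 degrees, less where a joint would pass 70% of its speed; a pose out of reach is approached as far as the arm can. A call with a number of a shift or a turn outside -1 to 1 is refused whole. A call with a gripper value outside its range is refused whole. "claw" is the gripper's target within -1 to 1 (fully open at 1, half-way at 0, shut at -1), set as the call begins (left out, the last holds). The fingers move at their own pace and stop on an object; "squeeze" is the grip in N (left out, the last holds). Time passes only in rows, so rows that do not move let the fingers close, or fill a call up. It gives the time, the measured TCP pose, the force and the opening at its end, in the units of the state.
- sensors.read_state(): the state, without advancing time (a new reading comes with each control period).
- get_image(name): name is "scene" or "side" or "wrist"; returns a dict with "img" (420x560x3 uint8, red, green, blue), "depth" (420x560 float32, m along the optical axis (not along the pixel's ray), 0 where there is no reading), "K" (3x3 intrinsics, pixels), "dist" ([k1, k2, p1, p2, k3] as OpenCV has them; the pictures are not rectified), "R" (3x3) and "t" (3): a world point X has camera coordinates R X + t; the wrist camera has in their place "hand_eye" (4x4, takes a point from camera to tool coordinates, whose origin is the TCP and whose axes are the tool frame's). Camera axes: x right, y down, z forward; pixel columns grow to the right and rows downward; lengths in m; the calibration is good to about 2 mm. A picture is of the moment at which its call begins: read the wrist's pose just before it.
- order.hand_in(): hands the job in, once; it reports no verdict.
The state is a dict: "time_s": time; "joint_positions": joint angles; "joint_velocities": joint speeds; "tau": joint torques, N m; "eef_pos": TCP position; "tcp_rot": TCP orientation; "force": force on the tool from outside, world axes, zero at the start; "ft_torque": the same for the moment, N m; "finger_gap": finger opening in m.
Only numpy, scipy, OpenCV 4.12 (cv2) and the standard library are available. Lean on these libraries where they do the work, as an engineer would, in place of code of your own. Each camera call takes 0.05 s, during which the arm holds its last target.

## Working session

There is one attempt and no reset: what is moved stays moved. The work goes in short steps, Python scripts to look and compute and a tool call to move; the robot and the scene stay as the last step left them, time stands still between calls to the robot, and variables do not carry over. Pictures are saved under pics/ and viewed, and the job is handed in when it is done.

Besides the shell and the picture viewer there is one more tool, called after "Call:" as name(argument=value, ...), one argument or row to a line, values as JSON. apply_moves: Moves the arm, as the interface text tells. Shifts and turns lie within -1 to 1; 1 stands for 0.04 m of shift or 180 degrees of turn. Its arguments: {"type":"object","properties":{"commands":{"type":"array","items":{"type":"array"}},"claw":{"type":"number"},"squeeze":{"type":"number"}},"required":["commands"]}

```bash
ls; mkdir -p pics; cat > h.py <<'E'
import numpy as np, cv2
from station import sensors, get_image, order
from scipy.spatial.transform import Rotation as Ro
def save(n,img): cv2.imwrite('pics/'+n,cv2.cvtColor(img,cv2.COLOR_RGB2BGR))
def camRt(d,s=None):
    if 'R' in d: return np.array(d['R']),np.array(d['t'])
    H=np.array(d['hand_eye']);T=np.eye(4);T[:3,:3]=Ro.from_rotvec(s['tcp_rot']).as_matrix();T[:3,3]=s['eef_pos']
    W=np.linalg.inv(T@H);return W[:3,:3],W[:3,3]
def cloud(d,s=None):
    R,t=camRt(d,s);h,w=d['depth'].shape
    u,v=np.meshgrid(np.arange(w),np.arange(h))
    p=cv2.undistortPoints(np.stack([u,v],-1).reshape(-1,1,2).astype(float),np.array(d['K']),np.array(d['dist'])).reshape(h,w,2)
    z=d['depth'];c=np.dstack([p[...,0]*z,p[...,1]*z,z])
    X=(c-t)@R; X[z<=0]=np.nan
    return X
def onplane(d,uv,z,s=None):
    R,t=camRt(d,s);p=cv2.undistortPoints(np.array(uv,float).reshape(-1,1,2),np.array(d['K']),np.array(d['dist'])).reshape(-1,2)
    r=np.c_[p,np.ones(len(p))]@R; o=-R.T@t
    return o+r*((z-o[2])/r[:,2])[:,None]
def proj(d,X,s=None):
    R,t=camRt(d,s)
    return cv2.projectPoints(np.array(X,float).reshape(-1,1,3),cv2.Rodrigues(R)[0],t,np.array(d['K']),np.array(d['dist']))[0].reshape(-1,2)
E
python3 - <<'E'
from h import *
import pickle
s=sensors.read_state();print(s)
D={}
for n in['scene','side','wrist']:
    D[n]=get_image(n);save(n+'0.png',D[n]['img'])
pickle.dump((s,D),open('d0.pkl','wb'))
E
```

```text
pics
{'time_s': 0.0, 'joint_positions': array([-0.07667194,  0.60011281, -0.00253274,  1.60012321,  0.0017815 ,
        0.94290776, -0.07981547]), 'joint_velocities': array([-0.00212751, -0.00048976,  0.00056775, -0.00115101, -0.00042867,
       -0.00125351,  0.00069591]), 'tau': array([ 5.70884713e-04, -7.65060925e+01,  1.49801854e+00, -2.52344084e+01,
       -5.23842021e-02,  1.69115182e-02,  2.08527672e-04]), 'eef_pos': array([ 7.24476934e-01, -4.31514066e-05,  1.96171424e-01]), 'tcp_rot': array([-1.01059074e-04,  1.57233950e+00, -1.08255486e-04]), 'force': array([ 0.90994456, -0.30795278,  0.45254321]), 'ft_torque': array([ 0.01041707,  0.06420284, -0.02342021]), 'finger_gap': 0.09321848792645834}
```

View pics/scene0.png

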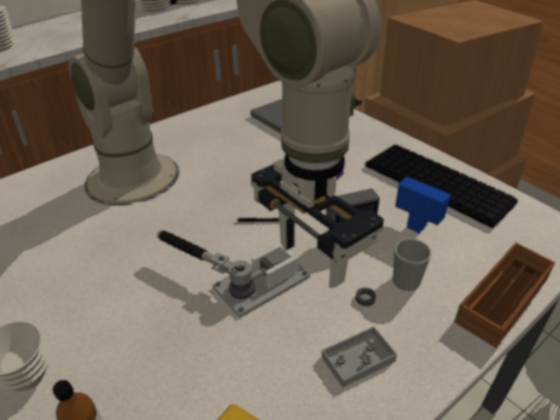

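View pics/side0.png

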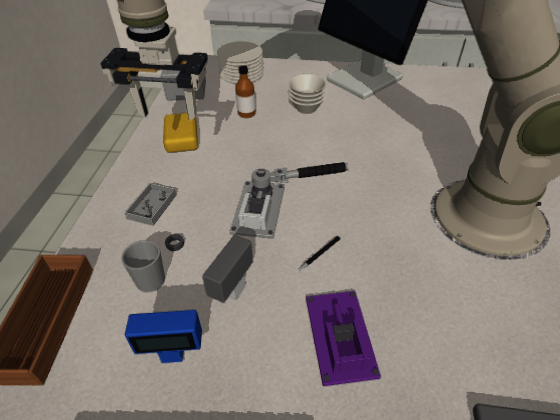

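View pics/wrist0.png

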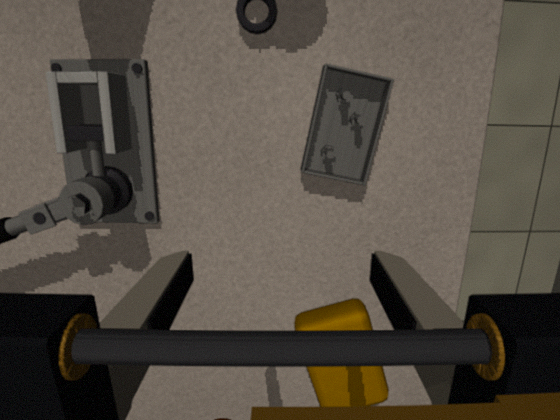

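Candidates in the side view: display is the grey one at (230,268), and the blue look-alike at (163,333) stays. Clamp is the grey aluminium one with a wrench at (257,205), and the purple look-alike at (342,335) stays. I choose the grey ones and check them in a close crop.

```bash
python3 - <<'E'
from h import *
import pickle
s,D=pickle.load(open('d0.pkl','rb'))
d=D['side'];X=cloud(d)
save('crop1.png',cv2.resize(d['img'][140:320,180:370],None,fx=4,fy=3.3,interpolation=cv2.INTER_CUBIC)[:600,:800])
def reg(x0,x1,y0,y1,z0,z1):
    m=np.zeros(X.shape[:2],bool);m[y0:y1,x0:x1]=1
    return X[m&(X[...,2]>z0)&(X[...,2]<z1)]
P=reg(200,258,232,302,0.1,0.125);print('dispTop',len(P))
r=cv2.minAreaRect(P[:,:2].astype(np.float32)*1000);print(r, P.mean(0),np.percentile(P[:,2],[5,50,95]))
P=reg(200,258,232,302,0.05,0.125);print(cv2.minAreaRect(P[:,:2].astype(np.float32)*1000),P[:,2].max())
P=reg(228,290,180,240,0.043,0.055);print('blocktop',len(P),cv2.minAreaRect(P[:,:2].astype(np.float32)*1000),np.median(P[:,2]))
P=reg(228,275,160,200,0.07,0.09);print('nut',len(P),cv2.minAreaRect(P[:,:2].astype(np.float32)*1000),np.median(P[:,2]))
P=reg(290,350,155,185,0.04,0.08);print('grip',len(P),cv2.minAreaRect(P[:,:2].astype(np.float32)*1000),np.median(P[:,2]))
E
```

```text
dispTop 1146
((546.9639892578125, 279.2313537597656), (110.5045394897461, 42.43294143676758), 68.94134521484375) [0.5460362  0.2840401  0.10870367] [0.10343781 0.1092102  0.11116954]
((546.6458740234375, 279.124755859375), (110.7642593383789, 42.51601028442383), 69.28667449951172) 0.11282952797182416
blocktop 503 ((523.762451171875, 45.294883728027344), (151.2868194580078, 73.26192474365234), 74.53977966308594) 0.04874843317614196
nut 124 ((532.2659912109375, -5.643121719360352), (41.258853912353516, 39.84370040893555), 40.14950942993164) 0.07124366059357937
grip 556 ((397.42633056640625, -47.361846923828125), (145.2330780029297, 25.301498413085938), 20.507028579711914) 0.06470491623375471
```

View pics/crop1.png

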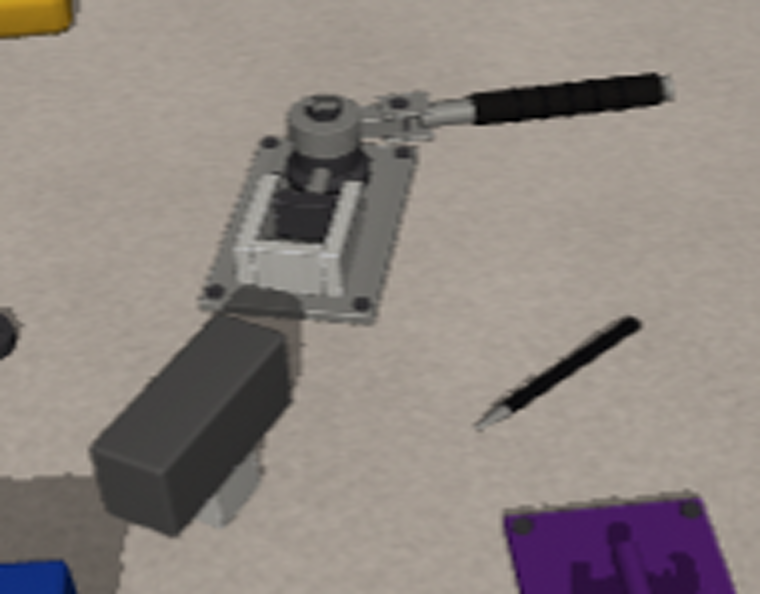

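```bash
python3 - <<'E'
from h import *
import pickle
s,D=pickle.load(open('d0.pkl','rb'))
d=D['wrist'];X=cloud(d,s)
print(d['hand_eye'],d['K'])
print(proj(D['scene'],[[.547,.279,.11],[.5,.05,.05]]))
def reg(x0,x1,y0,y1,z0,z1):
    m=np.zeros(X.shape[:2],bool);m[y0:y1,x0:x1]=1
    return X[m&(X[...,2]>z0)&(X[...,2]<z1)]
for z in [(.003,.02),(.044,.056),(.056,.07),(.07,.09)]:
    P=reg(0,165,50,250,*z);print(z,len(P))
    if len(P):print(cv2.minAreaRect(P[:,:2].astype(np.float32)*1000),np.median(P[:,2]),P.min(0),P.max(0))
# plane table
P=reg(200,300,200,230,-.05,.05);print('table',np.median(P[:,2]))
save('wc.png',cv2.resize(d['img'][40:260,0:200],None,fx=2.7,fy=2.7,interpolation=cv2.INTER_CUBIC))
E
```

```text
[[ 1.70138377e-04 -2.90214321e-01  9.56961660e-01 -1.88376880e-01]
 [-9.00607480e-04 -9.56961330e-01 -2.90214060e-01  7.99678304e-02]
 [ 9.99999580e-01 -8.12470280e-04 -4.24185035e-04  1.77635539e-04]
 [ 0.00000000e+00  0.00000000e+00  0.00000000e+00  1.00000000e+00]] [[349.83960938   0.         281.17948594]
 [  0.         349.83960938 210.66818935]
 [  0.           0.           1.        ]]
[[352.76931511 197.06311181]
 [253.28069628 253.56974781]]
(0.003, 0.02) 7894
((499.8668212890625, 34.545379638671875), (200.3227081298828, 177.68936157226562), 85.57582092285156) 0.010738678736231902 [ 0.40817438 -0.06462864  0.0030048 ] [0.59154284 0.13282651 0.01999863]
(0.044, 0.056) 3419
((522.099609375, 26.956520080566406), (189.0594024658203, 95.14091491699219), 65.53333282470703) 0.05014346938722587 [ 0.44540523 -0.04508637  0.0440021 ] [0.56702288 0.11237484 0.05593863]
(0.056, 0.07) 1106
((492.2132263183594, -17.494384765625), (130.93959045410156, 43.661258697509766), 13.179445266723633) 0.06670800947902704 [ 0.43344529 -0.05367723  0.0560098 ] [0.55672788 0.01409971 0.06999521]
(0.07, 0.09) 2255
((498.4051208496094, -13.981365203857422), (116.51103210449219, 42.726539611816406), 9.638373374938965) 0.07191339736278705 [ 0.44439527 -0.04389282  0.07000487] [0.55624457 0.01362504 0.08269862]
table 0.0006514466935032227
```

View pics/wc.png

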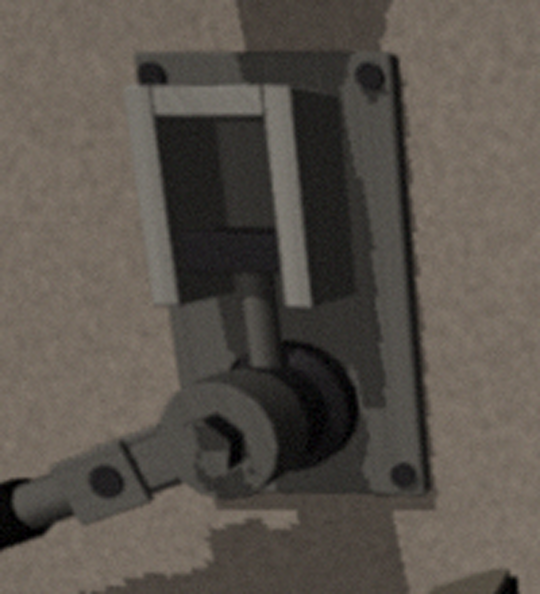

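Call:
apply_moves(
  commands=[
    [[-0.3,0.6,-0.45],0],
    [[-0.3,0.6,-0.45],0],
    [[-0.3,0.6,-0.45],0],
    [[-0.3,0.6,-0.45],0],
    [[-0.3,0.6,-0.45],0],
    [[-0.3,0.6,-0.45],0],
    [[-0.3,0.6,-0.45],0],
    [[-0.3,0.6,-0.45],0],
    [[-0.3,0.6,-0.45],0],
    [[0,0,0],0],
  ],
)

```text
time_s: 1.4
eef_pos: [0.5474, 0.2324, 0.311]
tcp_rot: [-0.004, 1.574, 0.011]
force: [-1.7, -0.3, -1.3]
finger_gap: 0.0931
```

```bash
python3 - <<'E'
from h import *
import pickle
s=sensors.read_state();print(s['eef_pos'],s['tcp_rot'],s['force'],s['time_s'],s['joint_velocities'].round(3))
D={}
for n in['scene','wrist']:
    D[n]=get_image(n);save(n+'1.png',D[n]['img'])
pickle.dump((s,D),open('d1.pkl','wb'))
E
```

```text
[0.54742617 0.23243039 0.31103822] [-0.00416481  1.57436284  0.01140443] [-1.66187069 -0.31141518 -1.34278822] 1.4 [ 0.009  0.004  0.033  0.017  0.012 -0.007  0.006]
```

View pics/wrist1.png

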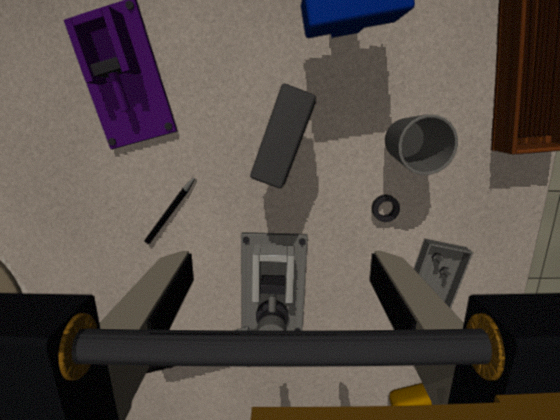

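View pics/scene1.png

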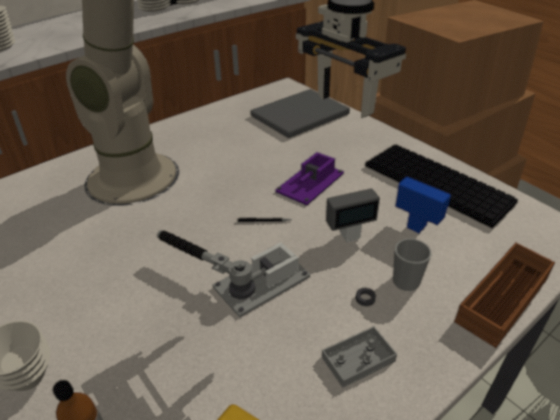

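The scene view shows the grey display's screen (357,215) facing +x, away from the robot. The wrist view shows the display top at (283,135) and the clamp at (272,280).

```bash
python3 - <<'E'
from h import *
import pickle
s,D=pickle.load(open('d1.pkl','rb'))
d=D['wrist'];X=cloud(d,s)
def reg(x0,x1,y0,y1,z0,z1):
    m=np.zeros(X.shape[:2],bool);m[y0:y1,x0:x1]=1
    return m&(X[...,2]>z0)&(X[...,2]<z1)
m=reg(240,325,75,195,.1,.12);P=X[m];print('disp',len(P),cv2.minAreaRect(P[:,:2].astype(np.float32)*1000),np.median(P[:,2]))
m=reg(230,315,225,310,.046,.055);P=X[m];print('block',len(P),cv2.minAreaRect(P[:,:2].astype(np.float32)*1000),np.median(P[:,2]),P.min(0),P.max(0))
m=reg(230,312,225,330,.006,.016);P=X[m];print('plate',len(P),cv2.minAreaRect(P[:,:2].astype(np.float32)*1000),np.median(P[:,2]),P.min(0),P.max(0))
save('wc1.png',cv2.resize(d['img'][225:335,230:320],None,fx=5.4,fy=5.4,interpolation=cv2.INTER_CUBIC))
a=d['depth'][225:335,230:320]; zz=X[225:335,230:320,2]
save('wz1.png',cv2.resize(cv2.applyColorMap(np.clip(zz*2500,0,255).astype(np.uint8),cv2.COLORMAP_JET),None,fx=5.4,fy=5.4,interpolation=cv2.INTER_NEAREST))
E
```

```text
disp 3703 ((547.6891479492188, 278.6544189453125), (109.97675323486328, 41.55217742919922), 69.98590850830078) 0.11108816203664074
block 1118 ((535.7166748046875, 76.43681335449219), (75.52054595947266, 59.08512496948242), 88.72418975830078) 0.05073936430484073 [0.50568651 0.03819834 0.04600053] [0.565762   0.11469601 0.05382662]
plate 3533 ((535.0220336914062, 46.509239196777344), (166.23387145996094, 100.68643188476562), 88.79074096679688) 0.011178166010808035 [ 0.48384003 -0.03722011  0.00601382] [0.58651932 0.130563   0.01599678]<stdin>:13: RuntimeWarning: invalid value encountered in cast
```

View pics/wc1.png

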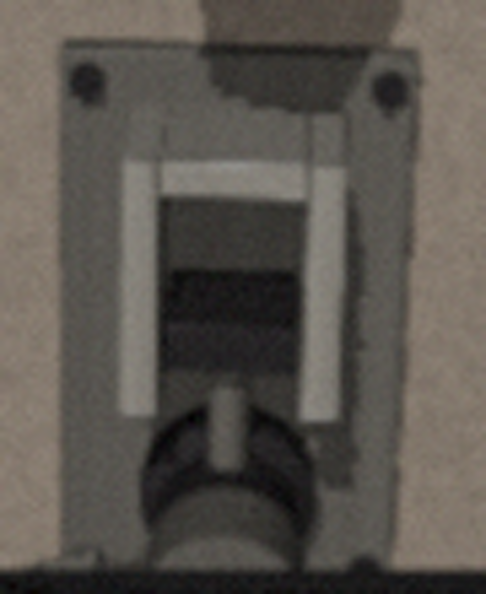

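View pics/wz1.png

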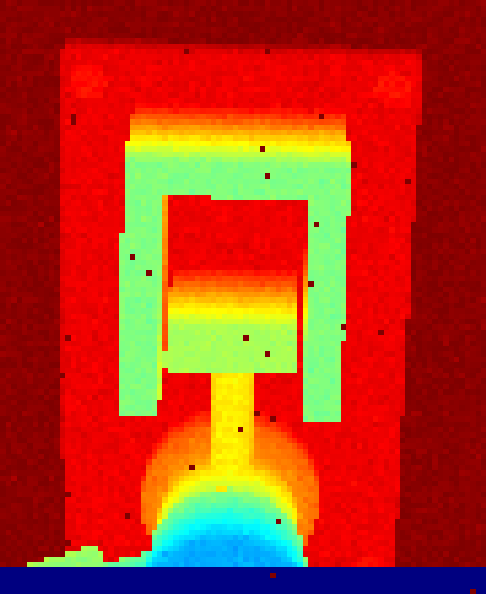

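```bash
python3 - <<'E'
from h import *
import pickle
s,D=pickle.load(open('d1.pkl','rb'))
d=D['wrist'];X=cloud(d,s)
g=cv2.cvtColor(d['img'],cv2.COLOR_RGB2GRAY).astype(float)
# bright wall threshold per-row edges rows 264..300
m=(np.abs(X[...,2]-.0505)<.004)&(g>95)
print(g[280,250:296].astype(int)); print(g[248:275,272].astype(int))
E_={k:[] for k in'abcd'}
def cross(p,lev,i):  # subpix crossing between i,i+1
    return i+(lev-p[i])/(p[i+1]-p[i])
pts={k:[] for k in['Lo','Li','Ri','Ro','Ti']}
for v in range(264,299):
    r=g[v]
    for k,(a,b) in dict(Lo=(247,257),Li=(255,265),Ri=(281,290),Ro=(289,298)).items():
        dd=np.diff(r[a:b]); i=a+np.argmax(np.abs(dd)); lev=(r[max(i-1,a)]+r[i+2])/2
        pts[k].append((cross(r,lev,i),v))
for u in range(263,284):
    c=g[:,u]; dd=np.diff(c[256:268]); i=256+np.argmin(dd); pts['Ti'].append((u,cross(c,(c[i-1]+c[i+2])/2,i)))
for k,p in pts.items():
    W=onplane(d,p,.05,s)[:,:2]*1000
    f=cv2.fitLine(W.astype(np.float32),cv2.DIST_HUBER,0,.01,.01).ravel()
    print(k,np.degrees(np.arctan2(f[1],f[0])).round(2),np.median(W,0).round(1),f[2:].round(1))
E
```

```text
[ 82  94 108 128 131 127 126 125 106  55  27  22  19  22  28  27  27  24
  28  28  24  23  23  25  30  26  26  30  25  26  22  23  22  26  27  43
  94 126 134 131 128 126 109  79  54  51]
[ 96  95  92  92  94  91 104 139 136 129 131 130 125  90  60  51  55  53
  53  56  52  56  50  56  57  55  50]
Lo 88.01 [505.9  71.9] [505.9  69.5]
Li 89.38 [515.6  72. ] [515.6  75.2]
Ri 88.62 [554.4  72.5] [554.7  72.2]
Ro 89.01 [564.5  72.6] [564.6  74.3]
Ti -2.85 [536.2 103.4] [536.1 103.3]
```

```bash
cat >> h.py <<'E'
def goto(target,yaw_deg):
    """print shift in tool axes (units of .04 m) and turn (units 180deg) for tool-down pose with tool z at yaw"""
    s=sensors.read_state();R=Ro.from_rotvec(s['tcp_rot']).as_matrix();e=np.array(target)-s['eef_pos']
    y=np.degrees(np.arctan2(R[1,2],R[0,2]))
    print('t',round(s['time_s'],2),'pos',s['eef_pos'].round(4),'F',s['force'].round(1),'gap',round(s['finger_gap'],4),'yaw',y.round(2),'toolx',R[:,0].round(4))
    print('shift units',(R.T@e/.04).round(3),'turn',-(yaw_deg-y)/180)
    # after the turn
    Rt=np.array([[0,np.sin(-np.radians(yaw_deg)),np.cos(np.radians(yaw_deg))],[0,np.cos(np.radians(yaw_deg)),np.sin(np.radians(yaw_deg))],[-1,0,0]])
    print('shift after turn',(Rt.T@e/.04).round(3))
E
python3 -c "
from h import *
goto([.5477,.2787,.16],-20)"
```

```text
t 1.5 pos [0.5489 0.2295 0.31  ] F [ 1.  -0.3 -0.5] gap 0.093 yaw 0.36 toolx [-0.0042  0.0027 -1.    ]
shift units [ 3.753  1.219 -0.005] turn 0.11313296521513347
shift after turn [ 3.749  1.145 -0.447]
```

The arm was still settling when that picture was taken, so I measure again now.

```bash
cat > meas.py <<'E'
from h import *
import pickle
s=sensors.read_state();print(s['eef_pos'],s['joint_velocities'].round(3))
d=get_image('wrist');pickle.dump((s,d),open('d2.pkl','wb'))
s2=sensors.read_state();print(s2['eef_pos'])
X=cloud(d,s)
def reg(x0,x1,y0,y1,z0,z1):
    m=np.zeros(X.shape[:2],bool);m[y0:y1,x0:x1]=1
    return m&(X[...,2]>z0)&(X[...,2]<z1)
m=reg(240,325,75,195,.1,.12);P=X[m];print('disp',len(P),cv2.minAreaRect(P[:,:2].astype(np.float32)*1000),np.median(P[:,2]))
g=cv2.cvtColor(d['img'],cv2.COLOR_RGB2GRAY).astype(float)
def cross(p,lev,i): return i+(lev-p[i])/(p[i+1]-p[i])
pts={k:[] for k in['Lo','Li','Ri','Ro','Ti']}
for v in range(264,299):
    r=g[v]
    for k,(a,b) in dict(Lo=(247,257),Li=(255,265),Ri=(281,290),Ro=(289,298)).items():
        dd=np.diff(r[a:b]); i=a+np.argmax(np.abs(dd)); pts[k].append((cross(r,(r[max(i-1,a)]+r[i+2])/2,i),v))
for u in range(263,284):
    c=g[:,u]; dd=np.diff(c[256:268]); i=256+np.argmin(dd); pts['Ti'].append((u,cross(c,(c[i-1]+c[i+2])/2,i)))
for k,p in pts.items():
    W=onplane(d,p,.05,s)[:,:2]*1000
    f=cv2.fitLine(W.astype(np.float32),cv2.DIST_HUBER,0,.01,.01).ravel()
    print(k,np.degrees(np.arctan2(f[1],f[0])).round(2),np.median(W,0).round(1),W.std(0).round(2))
m=reg(230,312,225,330,.006,.016);P=X[m];print('plate',cv2.minAreaRect(P[:,:2].astype(np.float32)*1000))
m=reg(230,315,225,310,.046,.055);P=X[m];print('block',cv2.minAreaRect(P[:,:2].astype(np.float32)*1000))
m=reg(262,284,270,300,.038,.047);P=X[m];print('jaw',len(P),P[:,1].max(),P[:,1].min(),np.median(P[:,2]))
E
python3 meas.py
```

```text
[0.54885216 0.22953874 0.30997052] [ 0.024  0.017  0.017 -0.002  0.002 -0.001  0.006]
[0.5493405  0.22868761 0.30958264]
disp 3731 ((548.4260864257812, 276.8579406738281), (109.95932006835938, 41.488929748535156), 69.91510009765625) 0.1105164755206262
Lo 88.25 [506.   69.1] [ 0.6  16.11]
Li 89.36 [516.3  69.2] [ 0.22 16.11]
Ri 88.49 [554.9  69.5] [ 0.49 16.1 ]
Ro 89.01 [564.9  69.6] [ 0.45 16.1 ]
Ti -3.25 [537.  101.6] [8.48 0.51]
plate ((536.0125122070312, 44.848297119140625), (167.2865753173828, 100.59618377685547), 88.27159881591797)
block ((536.3646240234375, 74.75971221923828), (75.76331329345703, 58.75444030761719), 88.9222183227539)
jaw 170 0.06352804175260969 0.033044634731476355 0.04602340723394795
```

```bash
python3 -c "
from h import *
goto([.5484,.2769,.15],-20)"
```

```text
t 1.55 pos [0.5493 0.2287 0.3096] F [ 0.4 -0.1 -0.9] gap 0.093 yaw 0.29 toolx [-0.0045  0.0022 -1.    ]
shift units [3.992e+00 1.197e+00 1.000e-03] turn 0.11270112000327101
shift after turn [ 3.99   1.125 -0.434]
```

Call:
apply_moves(
  commands=[
    [[0,0.3,0],0.028],
    [[0,0.3,0],0.028],
    [[0,0.3,0],0.028],
    [[0.4,0.3,0],0.028],
    [[0.7,0,0],0],
    [[0.7,0,0],0],
    [[0.7,0,0],0],
    [[0.7,0,0],0],
    [[0.5,0,0],0],
    [[0,0,0],0],
  ],
  claw=1,
  squeeze=30,
)

```text
time_s: 2.8
eef_pos: [0.5598, 0.2635, 0.1519]
tcp_rot: [0.291, 1.558, -0.303]
force: [-0.3, 0.1, 0.3]
finger_gap: 0.0931
```

```bash
python3 -c "
from h import *
goto([.5484,.2769,.078],-20)
d=get_image('wrist');save('w3.png',d['img'])
d=get_image('side');save('s3.png',d['img'])
goto([.5484,.2769,.078],-20)"
```

```text
t 2.8 pos [0.5598 0.2635 0.1519] F [-0.3  0.1  0.3] gap 0.0931 yaw -21.66 toolx [-0.0087 -0.0064 -0.9999]
shift units [ 1.848  0.222 -0.378] turn -0.009233126462751528
shift after turn [ 1.848  0.216 -0.383]
t 2.9 pos [0.5607 0.2643 0.1538] F [-0.2  0.1  0.6] gap 0.0931 yaw -21.65 toolx [-0.006  -0.0048 -1.    ]
shift units [ 1.894  0.191 -0.395] turn -0.009145529514646394
shift after turn [ 1.894  0.189 -0.397]
```

View pics/w3.png

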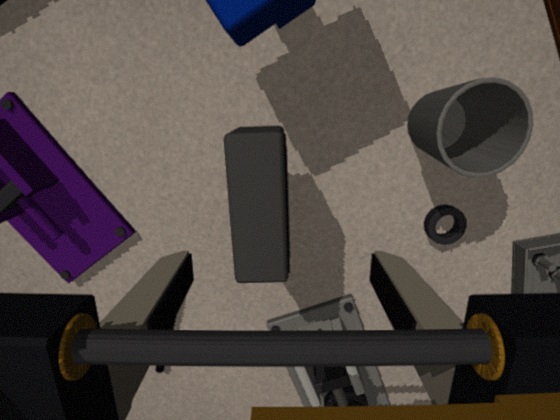

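View pics/s3.png

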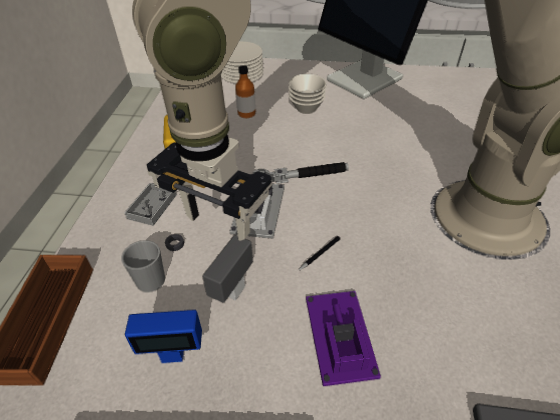

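Call:
apply_moves(
  commands=[
    [[0,0.1,-0.2],-0.005],
    [[0,0.1,-0.2],-0.004],
    [[0,0,0],0],
    [[0.3,0,0],0],
    [[0.3,0,0],0],
    [[0.3,0,0],0],
    [[0.3,0,0],0],
    [[0.2,0,0],0],
    [[0,0,0],0],
    [[0,0,0],0],
  ],
)

```text
time_s: 4.15
eef_pos: [0.5485, 0.2785, 0.0954]
tcp_rot: [0.27, 1.557, -0.276]
force: [-0.5, -0.2, 0.1]
finger_gap: 0.0933
```

```bash
python3 -c "
from h import *
goto([.5484,.2769,.078],-20)
d=get_image('wrist');save('w4.png',d['img'])
s=sensors.read_state();X=cloud(d,s)
m=(X[...,2]>.1)&(X[...,2]<.12);m[:,:195]=0;m[:,370:]=0;m[290:]=0
P=X[m];print(len(P),cv2.minAreaRect(P[:,:2].astype(np.float32)*1000))
"
```

```text
t 4.15 pos [0.5485 0.2785 0.0954] F [-0.5 -0.2  0.1] gap 0.0933 yaw -19.93 toolx [-0.004  -0.0037 -1.    ]
shift units [ 0.434 -0.037  0.011] turn 0.0004059958974033625
shift after turn [ 0.434 -0.039  0.01 ]
11477 ((578.386962890625, 324.5552978515625), (149.3297882080078, 67.26465606689453), 70.9091796875)
```

View pics/w4.png

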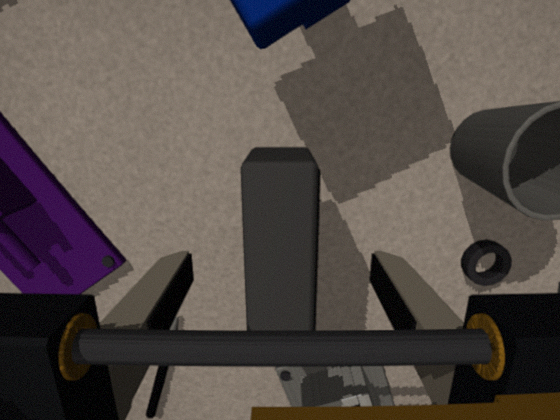

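```bash
python3 -c "
from h import *
s=sensors.read_state();d=get_image('wrist')
R=Ro.from_rotvec(s['tcp_rot']).as_matrix()
g=cv2.cvtColor(d['img'],cv2.COLOR_RGB2GRAY).astype(int);print(g[140:175,281])
for uv in[(281,162),(281,166),(247,175),(318,175)]: print(uv,(R.T@(onplane(d,[uv],.11,s)[0]-s['eef_pos'])*1000).round(1))
goto([.5484,.2769,.078],-20)
"
```

```text
[126 129 124 120 117 117  98  63  39  32  36  34  32  34  37  37  35  33
  37  35  36  41  54  55  54  50  55  53  53  52  57  55  52  52  52]
(281, 162) [-14.9  52.8   0.4]
(281, 166) [-14.8  50.8   0.4]
(247, 175) [-14.8  46.2 -16.8]
(318, 175) [-14.9  46.2  19. ]
t 4.25 pos [0.5486 0.2786 0.0956] F [-0.6  0.6  0.2] gap 0.093 yaw -19.92 toolx [-0.0036 -0.0035 -1.    ]
shift units [ 0.44  -0.039  0.011] turn 0.00043417006206415546
shift after turn [ 0.439 -0.041  0.01 ]
```

Call:
apply_moves(
  commands=[
    [[0.15,-0.04,0.01],0],
    [[0.15,0,0],0],
    [[0.14,0,0],0],
    [[0,0,0],0],
    [[0,0,0],0],
    [[0,0,0],0],
    [[0,0,0],0],
    [[0,0,0],0],
    [[0,0,0],0],
    [[0,0,0],0],
  ],
)

```text
time_s: 5.5
eef_pos: [0.5488, 0.2771, 0.0777]
tcp_rot: [0.271, 1.555, -0.275]
force: [-0.5, 0.5, 0.6]
finger_gap: 0.0928
```

Call:
apply_moves(
  commands=[
    [[0,0,0],0],
    [[0,0,0],0],
    [[0,0,0],0],
    [[0,0,0],0],
    [[0,0,0],0],
    [[0,0,0],0],
    [[0,0,0],0],
    [[0,0,0],0],
    [[0,0,0],0],
    [[0,0,0],0],
  ],
  claw=-1,
  squeeze=30,
)

```text
time_s: 6.75
eef_pos: [0.5487, 0.2771, 0.0777]
tcp_rot: [0.271, 1.555, -0.275]
force: [0.3, 0.2, 0.1]
finger_gap: 0.0395
```

```bash
python3 -c "
from h import *
goto([.5484,.2769,.2],-20)
"
```

```text
t 6.75 pos [0.5487 0.2771 0.0777] F [0.3 0.2 0.1] gap 0.0395 yaw -19.92 toolx [-0.0024 -0.0026 -1.    ]
shift units [-3.058 -0.018 -0.01 ] turn 0.0004443304420953038
shift after turn [-3.058 -0.008 -0.006]
```

Call:
apply_moves(
  commands=[
    [[-0.2,0,0],0],
    [[-0.4,0,0],0],
    [[-0.4,0,0],0],
    [[-0.4,0,0],0],
    [[-0.4,0,0],0],
    [[-0.1,0,0],-0.02],
    [[0,0,0],-0.03],
    [[0,0,0],-0.03],
    [[0,0,0],-0.02],
    [[0,0,0],0],
  ],
)

```text
time_s: 8.0
eef_pos: [0.5492, 0.277, 0.1642]
tcp_rot: [0.018, 1.57, -0.021]
force: [-0.3, 0.7, -4.8]
finger_gap: 0.0393
```

```bash
python3 -c "
from h import *
goto([.5359,.0824,.15],-1.3)
"
```

```text
t 8.0 pos [0.5492 0.277  0.1642] F [-0.3  0.7 -4.8] gap 0.0393 yaw -1.41 toolx [ 6.0e-04 -1.7e-03 -1.0e+00]
shift units [ 0.363 -4.872 -0.212] turn -0.0006179180806601699
shift after turn [ 0.355 -4.872 -0.221]
```

Call:
apply_moves(
  commands=[
    [[0,-0.3,-0.03],0],
    [[0,-0.6,-0.03],0],
    [[0,-0.6,-0.03],0],
    [[0,-0.6,-0.03],0],
    [[0,-0.6,-0.03],0],
    [[0,-0.6,-0.03],0],
    [[0,-0.6,-0.03],0],
    [[0,-0.4,0],0],
    [[0,-0.2,0],0],
    [[0,0,0],0],
  ],
)

```text
time_s: 9.25
eef_pos: [0.5327, 0.0774, 0.1659]
tcp_rot: [0.026, 1.57, -0.035]
force: [-0.2, 1.3, -5.1]
finger_gap: 0.0398
```

```bash
python3 -c "
from h import *
import pickle
goto([.5359,.0824,.12],-1.3)
D={n:get_image(n) for n in ['wrist','side','scene']}
goto([.5359,.0824,.12],-1.3)
for n in D: save(n+'5.png',D[n]['img'])
d=D['side'];o=np.array([.5359,.0821,.05]);a=np.radians(-1.3);ex=np.array([np.cos(a),np.sin(a),0]);ey=np.array([-ex[1],ex[0],0])
im=d['img'].copy()
C=[o+ex*sx*19.5e-3+ey*sy*19.5e-3 for sx,sy in[(-1,-1),(1,-1),(1,1),(-1,1)]]
pp=proj(d,C);cv2.polylines(im,[np.round(pp*16).astype(int)],True,(255,0,0),1,cv2.LINE_AA,4)
save('s5c.png',cv2.resize(im[100:300,180:340],None,fx=3,fy=3,interpolation=cv2.INTER_CUBIC))
"
```

```text
t 9.25 pos [0.5327 0.0774 0.1659] F [-0.2  1.3 -5.1] gap 0.0398 yaw -2.22 toolx [ 4.0e-04 -5.4e-03 -1.0e+00]
shift units [1.147 0.134 0.075] turn -0.005133525646574337
shift after turn [1.148 0.126 0.078]
t 9.4 pos [0.5328 0.0789 0.1658] F [-0.2 -0.8 -4.3] gap 0.0393 yaw -2.1 toolx [ 4.e-04 -5.e-03 -1.e+00]
shift units [1.145 0.095 0.074] turn -0.004464497103680074
shift after turn [1.146 0.088 0.076]
```

View pics/s5c.png

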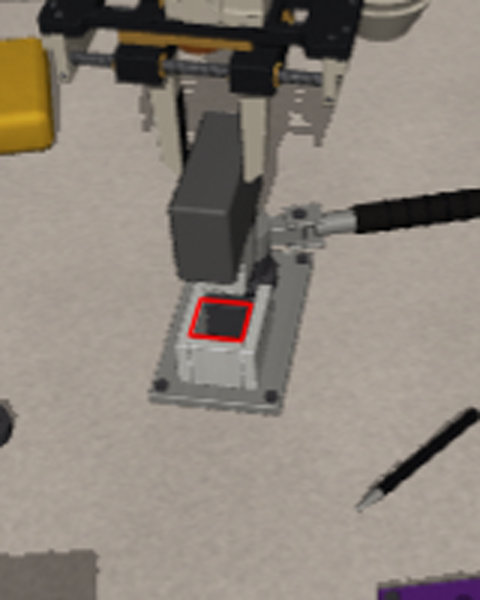

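View pics/wrist5.png

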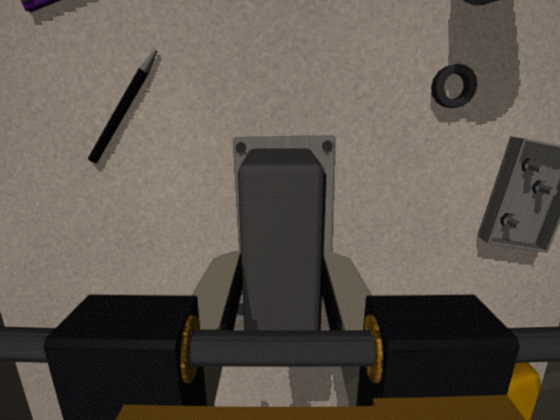

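View pics/scene5.png

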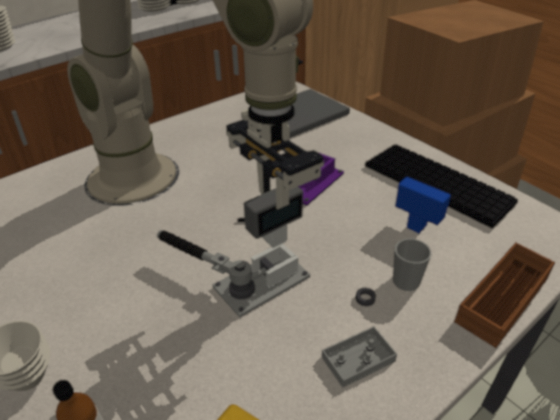

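Call:
apply_moves(
  commands=[
    [[0.1,0.05,0.04],-0.002],
    [[0.2,0.05,0.04],-0.002],
    [[0.2,0,0],0],
    [[0.15,0,0],0],
    [[0,0,0],0],
    [[0,0,0],0],
    [[0,0,0],0],
    [[0,0,0],0],
    [[0,0,0],0],
    [[0,0,0],0],
  ],
)

```text
time_s: 10.65
eef_pos: [0.5365, 0.0851, 0.1378]
tcp_rot: [0.012, 1.57, -0.019]
force: [-0.1, 0.4, -4.1]
finger_gap: 0.0396
```

```bash
cat > chk.py <<'E'
from h import *
import sys
tag=sys.argv[1]
goto([.5359,.0824,.088],-1.3)
d=get_image('side')
o=np.array([.5359,.0821,.05]);a=np.radians(-1.3);ex=np.array([np.cos(a),np.sin(a),0]);ey=np.array([-ex[1],ex[0],0])
im=d['img'].copy()
save(tag+'s.png',cv2.resize(im[130:250,210:310],None,fx=5,fy=5,interpolation=cv2.INTER_CUBIC))
d=get_image('scene');save(tag+'c.png',cv2.resize(d['img'][160:320,190:350],None,fx=3.7,fy=3.7,interpolation=cv2.INTER_CUBIC))
E
python3 chk.py k6
```

```text
t 10.65 pos [0.5365 0.0851 0.1378] F [-0.1  0.4 -4.1] gap 0.0396 yaw -1.16 toolx [ 4.0e-04 -4.3e-03 -1.0e+00]
shift units [ 1.244 -0.063 -0.014] turn 0.0008040007395184129
shift after turn [ 1.244 -0.069 -0.013]
```

View pics/k6s.png

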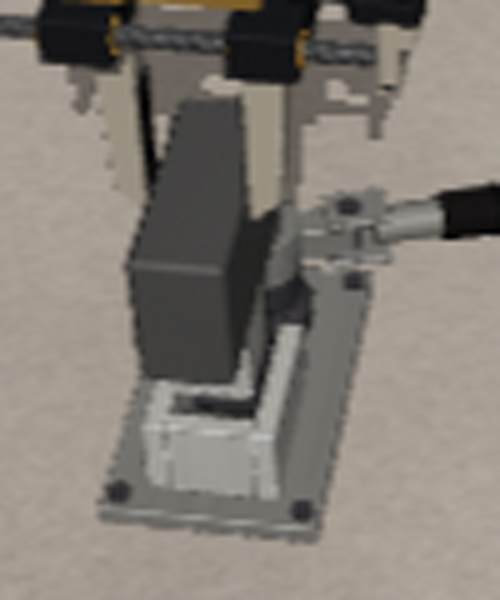

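View pics/k6c.png

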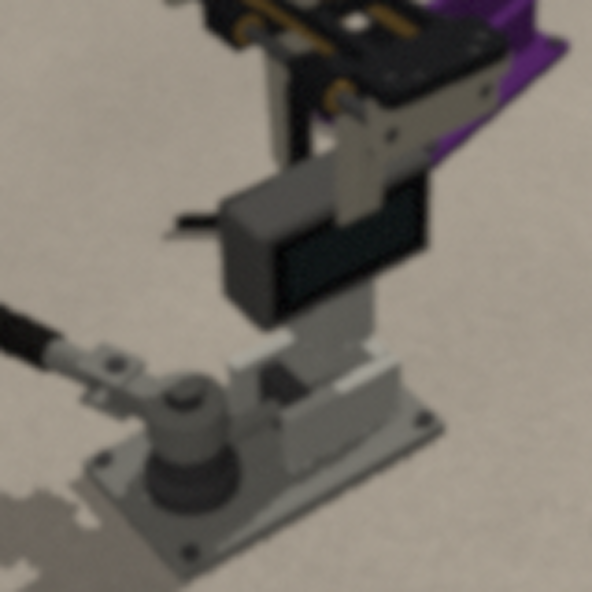

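Call:
apply_moves(
  commands=[
    [[0,-0.06,-0.01],0],
    [[0.1,0,0],0],
    [[0.1,0,0],0],
    [[0.1,0,0],0],
    [[0.1,0,0],0],
    [[0.05,0,0],0],
    [[0,0,0],0],
    [[0,0,0],0],
    [[0,0,0],0],
    [[0,0,0],0],
  ],
)

```text
time_s: 12.0
eef_pos: [0.536, 0.0826, 0.1183]
tcp_rot: [0.012, 1.57, -0.019]
force: [0.1, 0.4, -5.0]
finger_gap: 0.0398
```

```bash
python3 chk.py k7
```

```text
t 12.0 pos [0.536  0.0826 0.1183] F [ 0.1  0.4 -5. ] gap 0.0398 yaw -1.15 toolx [ 2.0e-04 -4.3e-03 -1.0e+00]
shift units [ 0.758 -0.001 -0.004] turn 0.000847587690361974
shift after turn [ 0.758 -0.004 -0.004]
```

View pics/k7c.png

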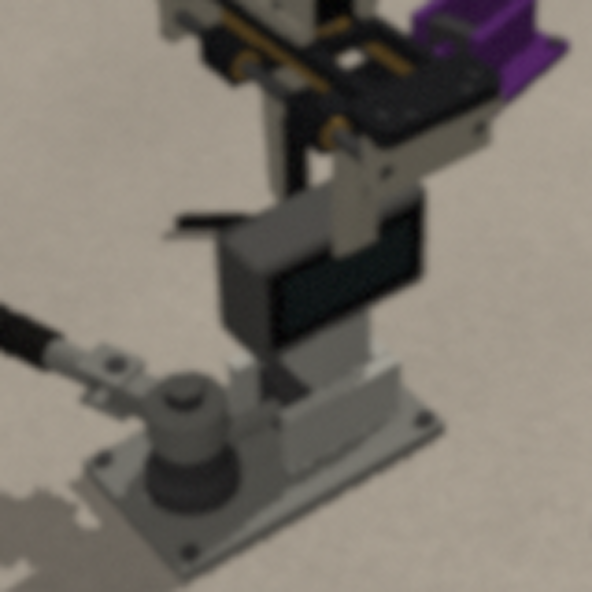

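Call:
apply_moves(
  commands=[
    [[0.06,0,0],0],
    [[0.06,0,0],0],
    [[0.06,0,0],0],
    [[0.06,0,0],0],
    [[0.06,0,0],0],
    [[0,0,0],0],
    [[0,0,0],0],
    [[0,0,0],0],
    [[0,0,0],0],
    [[0,0,0],0],
  ],
)

```text
time_s: 13.35
eef_pos: [0.5361, 0.0825, 0.1055]
tcp_rot: [0.012, 1.57, -0.019]
force: [0.5, 0.6, -4.0]
finger_gap: 0.0397
```

```bash
python3 -c "
from h import *
goto([.5359,.0824,.088],-1.3)"
```

```text
t 13.35 pos [0.5361 0.0825 0.1055] F [ 0.5  0.6 -4. ] gap 0.0397 yaw -1.15 toolx [ 2.0e-04 -4.4e-03 -1.0e+00]
shift units [ 0.436  0.    -0.005] turn 0.0008235873037678303
shift after turn [ 0.436 -0.002 -0.004]
```

Call:
apply_moves(
  commands=[
    [[0.1,0,0],0],
    [[0.1,0,0],0],
    [[0.1,0,0],0],
    [[0.05,0,0],0],
    [[0.05,0,0],0],
    [[0.03,0,0],0],
    [[0,0,0],0],
    [[0,0,0],0],
    [[0,0,0],0],
    [[0,0,0],0],
  ],
)

```text
time_s: 14.6
eef_pos: [0.5363, 0.0825, 0.0877]
tcp_rot: [0.013, 1.57, -0.019]
force: [0.5, -0.7, -2.8]
finger_gap: 0.0396
```

```bash
python3 chk.py k8
```

```text
t 14.6 pos [0.5363 0.0825 0.0877] F [ 0.5 -0.7 -2.8] gap 0.0396 yaw -1.16 toolx [ 8.0e-04 -4.2e-03 -1.0e+00]
shift units [-0.008 -0.003 -0.011] turn 0.0008049624647823526
shift after turn [-0.008 -0.003 -0.011]
```

View pics/k8c.png

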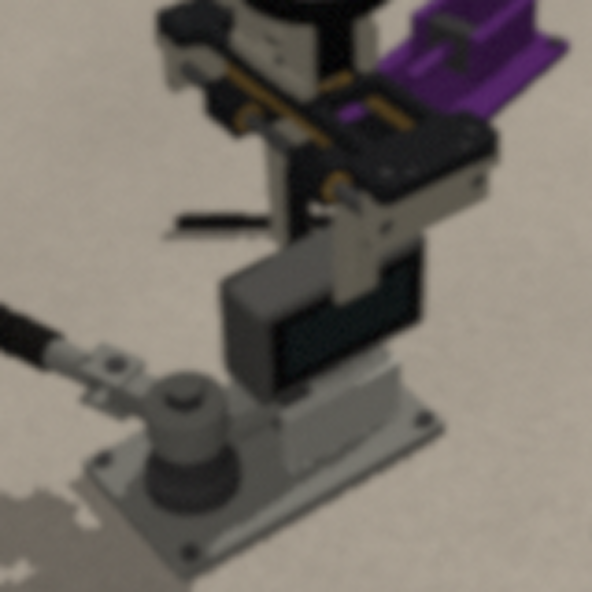

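View pics/k8s.png

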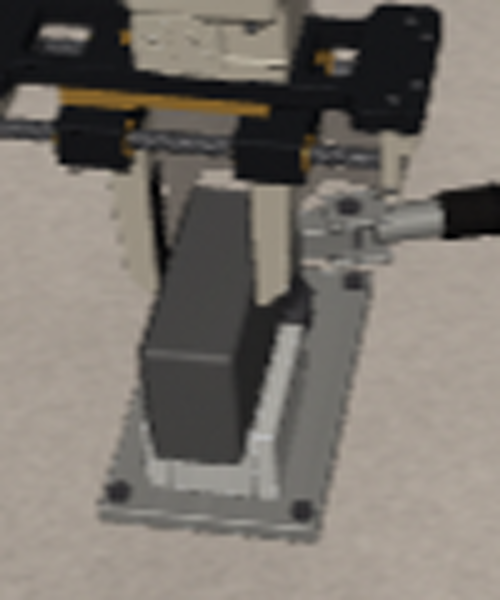

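Call:
apply_moves(
  commands=[
    [[0.05,0,0],0],
    [[0.05,0,0],0],
    [[0,0,0],0],
    [[0,0,0],0],
    [[0,0,0],0],
    [[0,0,0],0],
    [[0,0,0],0],
    [[0,0,0],0],
    [[0,0,0],0],
    [[0,0,0],0],
  ],
)

```text
time_s: 15.95
eef_pos: [0.5369, 0.0827, 0.0876]
tcp_rot: [0.013, 1.568, -0.019]
force: [-1.8, -0.2, -0.9]
finger_gap: 0.0396
```

Call:
apply_moves(
  commands=[
    [[0,0,0],0],
    [[0,0,0],0],
    [[0,0,0],0],
    [[0,0,0],0],
    [[0,0,0],0],
    [[-0.3,0,0],0],
    [[-0.6,0,0],0],
    [[-0.8,0,0],0],
    [[-0.8,0,0],0],
    [[-0.4,0,0],0],
  ],
  claw=1,
)

```text
time_s: 17.2
eef_pos: [0.5366, 0.0832, 0.2095]
tcp_rot: [0.013, 1.567, -0.019]
force: [-0.1, -0.0, -1.7]
finger_gap: 0.0929
```

```bash
python3 -c "
from h import *
import pickle
goto([.5359,.0824,.088],-1.3)
D={}
D['side']=get_image('side');D['scene']=get_image('scene');s=sensors.read_state();D['wrist']=get_image('wrist');pickle.dump((s,D),open('d9.pkl','wb'))
goto([.5359,.0824,.088],-1.3)
for n in D: save(n+'9.png',D[n]['img'])
X=cloud(D['side'])
m=np.zeros(X.shape[:2],bool);m[150:240,215:300]=1
P=X[m&(X[...,2]>.1)&(X[...,2]<.13)];print(len(P),np.median(P[:,2]),cv2.minAreaRect(P[:,:2].astype(np.float32)*1000))
X=cloud(D['scene'])
m=np.zeros(X.shape[:2],bool);m[200:280,230:320]=1
P=X[m&(X[...,2]>.113)&(X[...,2]<.13)];print(len(P),np.median(P[:,2]),cv2.minAreaRect(P[:,:2].astype(np.float32)*1000))
"
```

```text
t 17.2 pos [0.5366 0.0832 0.2095] F [-0.1 -0.  -1.7] gap 0.0929 yaw -1.17 toolx [ 0.0036 -0.0037 -1.    ]
shift units [ 3.038 -0.01  -0.027] turn 0.0007477627824950046
shift after turn [ 3.038 -0.022 -0.016]
t 17.35 pos [0.5365 0.0833 0.2081] F [0.6 0.6 0.3] gap 0.0929 yaw -1.16 toolx [ 0.0034 -0.0038 -1.    ]
shift units [ 3.003 -0.011 -0.024] turn 0.0007659926438836445
shift after turn [ 3.003 -0.022 -0.013]
855 0.11892750985653319 ((534.591552734375, 84.96452331542969), (111.91949462890625, 43.97538375854492), 88.79683685302734)
893 0.11976168984501169 ((537.4696655273438, 84.63450622558594), (110.60910034179688, 42.19916915893555), 89.27381896972656)
```

View pics/side9.png

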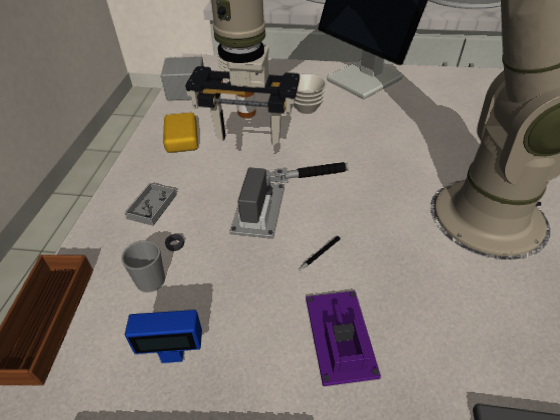

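View pics/wrist9.png

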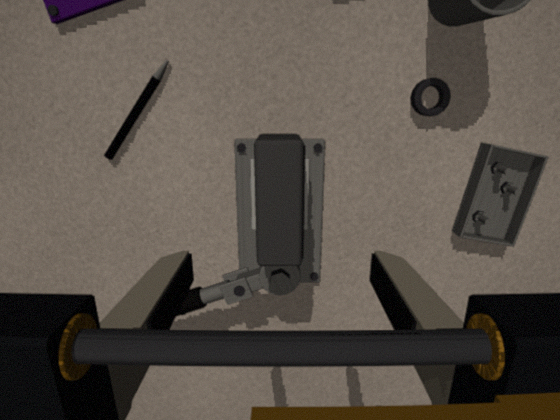

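View pics/scene9.png

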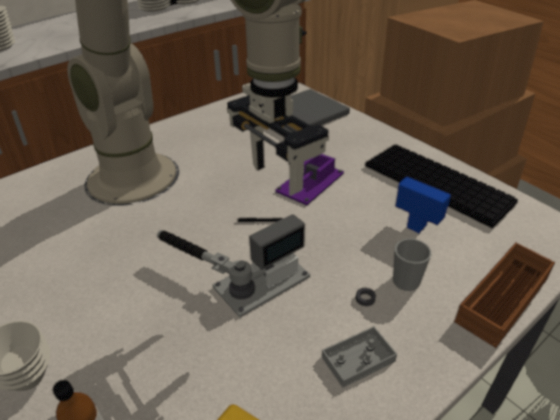

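The display is home: its top is at z≈0.1195 and the screen faces +x. Next I measure the handle.

```bash
cat > hand.py <<'E'
from h import *
import pickle,sys
def handle(D,tag,s=None):
    nut=np.array([.5339,-.0079])
    for n in D:
        if n=='wrist': continue
        d=D[n];X=cloud(d);g=d['img'].max(-1)
        rr=np.hypot(X[...,0]-nut[0],X[...,1]-nut[1])
        m=(g<60)&(X[...,2]>.05)&(X[...,2]<.078)&(rr<.22)&(rr>.088)&(X[...,0]<.5)
        m=cv2.morphologyEx(m.astype(np.uint8),cv2.MORPH_OPEN,np.ones((3,3),np.uint8)).astype(bool)
        P=X[m]
        if len(P)<20: print(n,'few',len(P));continue
        f=cv2.fitLine(P[:,:2].astype(np.float32)*1000,cv2.DIST_HUBER,0,.01,.01).ravel()
        dr=f[:2]*np.sign(-f[0]); th=np.degrees(np.arctan2(dr[1],dr[0]))%360
        c=P[:,:2].mean(0); e=c-nut; th2=np.degrees(np.arctan2(e[1],e[0]))%360
        perp=(nut[0]*1000-f[2])*(-dr[1])+(nut[1]*1000-f[3])*dr[0]
        print(n,len(P),'line th',th.round(2),'centroid',c.round(4),'th from nut',th2.round(2),'perp off of nut',perp.round(1),'rmax',(rr[m]).max().round(3),'z95',np.percentile(P[:,2],95).round(4))
        im=d['img'].copy();im[m]=(255,0,0)
        a,b=((130,190),(220,360)) if n=='side' else ((215,310),(140,310))
        save(f'{tag}_{n}.png',cv2.resize(im[a[0]:a[1],b[0]:b[1]],None,fx=4.6,fy=4.6,interpolation=cv2.INTER_CUBIC))
if __name__=='__main__':
    s,D=pickle.load(open('d9.pkl','rb'));handle(D,'h9')
E
python3 hand.py
```

```text
side 447 line th 198.28 centroid [ 0.3912 -0.0464] th from nut 195.1 perp off of nut 9.6 rmax 0.207 z95 0.0703
scene 448 line th 197.99 centroid [ 0.3982 -0.057 ] th from nut 199.88 perp off of nut -5.7 rmax 0.208 z95 0.071
```

View pics/h9_side.png

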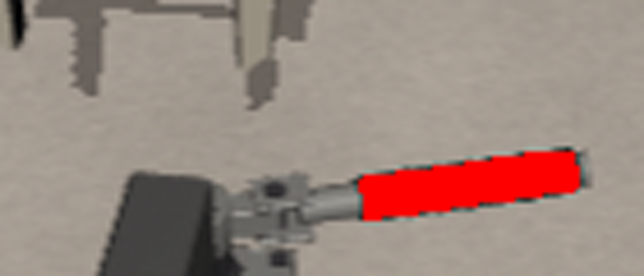

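View pics/h9_scene.png

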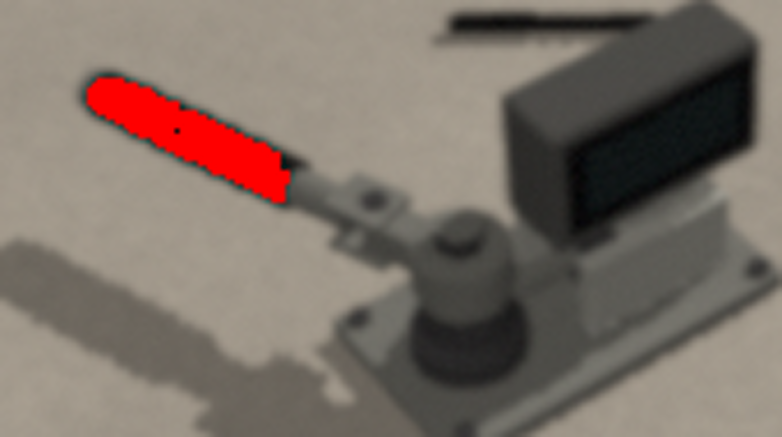

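Call:
apply_moves(
  commands=[
    [[0,-0.4,-0.3],0],
    [[0,-0.5,-0.3],0],
    [[0,-0.5,-0.3],0],
    [[0,-0.5,-0.3],0],
    [[0,-0.5,-0.3],0],
    [[0,-0.5,-0.3],0],
    [[0,-0.5,-0.3],-0.035],
    [[0,-0.5,-0.3],-0.035],
    [[0,0,0],-0.035],
    [[0,0,0],0],
  ],
  claw=-1,
)

```text
time_s: 18.6
eef_pos: [0.4201, -0.0892, 0.203]
tcp_rot: [-0.246, 1.571, 0.238]
force: [0.3, -0.8, 0.4]
finger_gap: 0.001
```

```bash
python3 -c "
from h import *
goto([.433,-.08,.063],18)"
```

```text
t 18.6 pos [ 0.4201 -0.0892  0.203 ] F [ 0.3 -0.8  0.4] gap 0.001 yaw 17.65 toolx [-0.0129 -0.0073 -0.9999]
shift units [3.493 0.132 0.428] turn -0.0019360657545163522
shift after turn [3.499 0.119 0.378]
```

Call:
apply_moves(
  commands=[
    [[0.3,0.04,0.1],0],
    [[0.6,0.04,0.1],0],
    [[0.6,0.04,0.1],0],
    [[0.6,0,0.1],0],
    [[0.6,0,0],0],
    [[0.4,0,0],0],
    [[0.2,0,0],0],
    [[0,0,0],0],
    [[0,0,0],0],
    [[0,0,0],0],
  ],
)

```text
time_s: 19.85
eef_pos: [0.4311, -0.0789, 0.0623]
tcp_rot: [-0.237, 1.574, 0.229]
force: [0.2, 0.3, 0.4]
finger_gap: 0.0004
```

```bash
cat > look.py <<'E'
from hand import *
tag=sys.argv[1]
goto([.433,-.06,.063],18)
D={'side':get_image('side'),'scene':get_image('scene')}
handle(D,tag)
E
python3 look.py l1
```

```text
t 19.85 pos [ 0.4311 -0.0789  0.0623] F [0.2 0.3 0.4] gap 0.0004 yaw 16.96 toolx [-0.0153 -0.007  -0.9999]
shift units [-0.022  0.437  0.183] turn -0.00578722247952472
shift after turn [-0.018  0.433  0.192]
side 448 line th 198.59 centroid [ 0.3912 -0.0462] th from nut 195.05 perp off of nut 10.7 rmax 0.206 z95 0.0704
scene 239 line th 198.66 centroid [ 0.4107 -0.0531] th from nut 200.15 perp off of nut -4.3 rmax 0.206 z95 0.0711
```

View pics/l1_side.png

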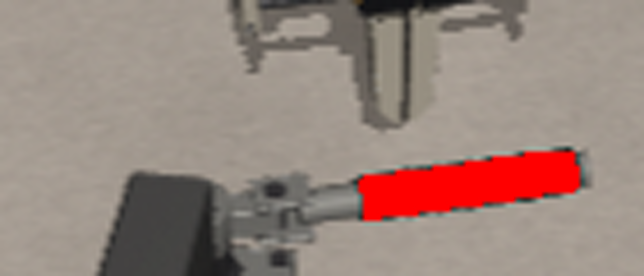

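View pics/l1_scene.png

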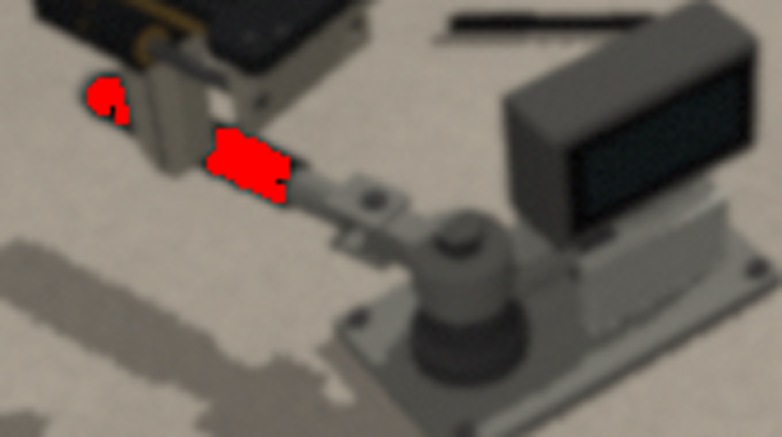

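Call:
apply_moves(
  commands=[
    [[0,0.08,0.04],0],
    [[0,0.08,0.04],0],
    [[0,0.08,0.03],0],
    [[0,0.08,0.02],0],
    [[0,0.08,0.02],0.01],
    [[0,0.08,0.02],0.01],
    [[0,0.08,0.02],0.01],
    [[0,0.08,0.02],0.01],
    [[0,0.08,0.02],0.01],
    [[0,0,0],0],
  ],
)

```text
time_s: 21.2
eef_pos: [0.4331, -0.0463, 0.0626]
tcp_rot: [-0.105, 1.583, 0.095]
force: [-0.6, -0.2, 0.6]
finger_gap: 0.0005
```

```bash
python3 look.py l2
```

```text
t 21.2 pos [ 0.4331 -0.0463  0.0626] F [-0.6 -0.2  0.6] gap 0.0005 yaw 7.29 toolx [-0.0139 -0.007  -0.9999]
shift units [-0.008 -0.341 -0.046] turn -0.05948875465468921
shift after turn [-0.011 -0.326 -0.108]
side 430 line th 198.19 centroid [ 0.391  -0.0461] th from nut 194.98 perp off of nut 9.7 rmax 0.206 z95 0.0705
scene 429 line th 198.24 centroid [ 0.3975 -0.0574] th from nut 199.94 perp off of nut -5.2 rmax 0.206 z95 0.0709
```

View pics/l2_side.png

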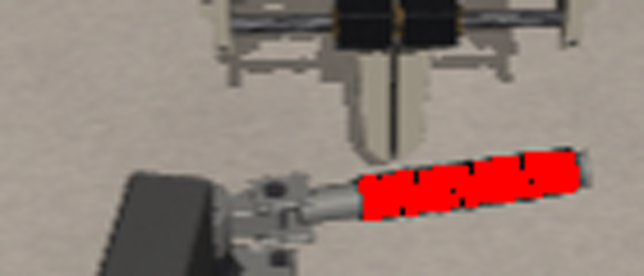

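View pics/l2_scene.png

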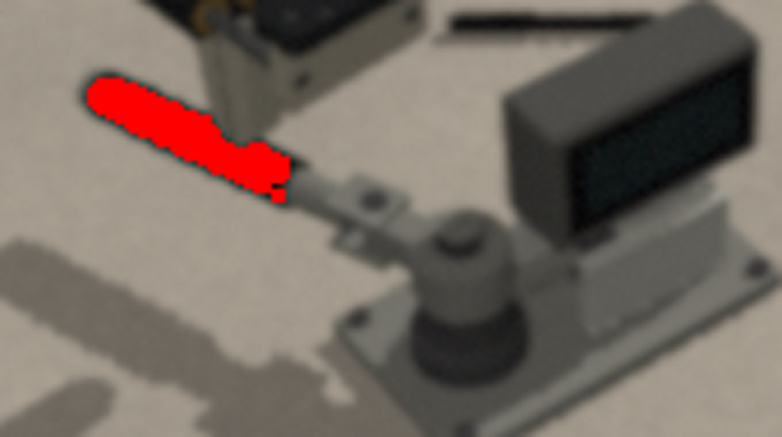

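```bash
python3 -c "
from h import *
s=sensors.read_state()
d=get_image('wrist');save('w10.png',d['img'])
for n in['side','scene']:
    d=get_image(n);X=cloud(d);print(n,proj(d,[s['eef_pos'],s['eef_pos']-np.array([0,0,.017]),[.433,-.041,.07]]).round(1))
    m=(X[...,2]<.1)&(X[...,2]>.03)&(abs(X[...,0]-.433)<.03)&(abs(X[...,1]+.05)<.05)&(d['img'].max(-1)>80)
    P=X[m];print(len(P),P.min(0).round(4) if len(P) else '',P.max(0).round(4) if len(P) else '')
"
```

```text
side [[304.1 168.8]
 [303.9 174.2]
 [304.  167.8]]
103 [ 0.417  -0.0414  0.0518] [ 0.4625 -0.0195  0.0988]
scene [[194.2 252.2]
 [195.3 258.4]
 [196.1 248.2]]
114 [ 0.4047 -0.0601  0.0495] [ 0.4629 -0.023   0.0999]
```

View pics/w10.png

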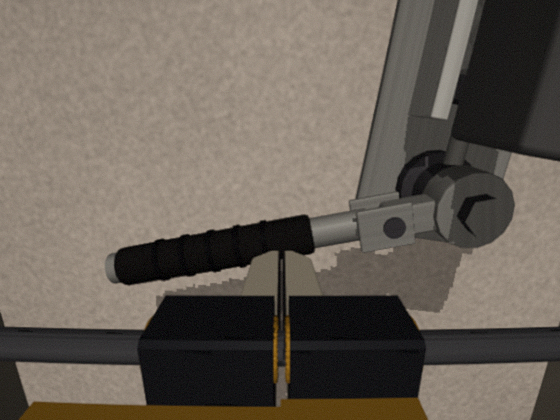

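Call:
apply_moves(
  commands=[
    [[0,0.1,0.01],0],
    [[0,0.1,0.01],0],
    [[0,0.1,0.01],0],
    [[0,0.1,0.01],0.005],
    [[0,0.1,0.01],0.01],
    [[0,0.1,0],0.01],
    [[0,0,0],0],
    [[0,0,0],0],
    [[0,0,0],0],
    [[0,0,0],0],
  ],
)

```text
time_s: 22.7
eef_pos: [0.4322, -0.021, 0.0625]
tcp_rot: [-0.039, 1.585, 0.029]
force: [-0.1, -0.4, 0.4]
finger_gap: 0.0004
```

```bash
cat > wl.py <<'E'
from hand import *
tag=sys.argv[1]
goto([.433,.0,.063],0)
s=sensors.read_state()
d=get_image('wrist');save(tag+'w.png',d['img']);pickle.dump((s,d),open(tag+'.pkl','wb'))
X=cloud(d,s);g=d['img'].max(-1)
nut=np.array([.5339,-.0079])
rr=np.hypot(X[...,0]-nut[0],X[...,1]-nut[1])
m=(g<62)&(X[...,2]>.045)&(X[...,2]<.08)&(rr<.215)&(rr>.085)&(X[...,0]<.5)
m=cv2.morphologyEx(m.astype(np.uint8),cv2.MORPH_OPEN,np.ones((5,5),np.uint8))
P=X[m>0];f=cv2.fitLine(P[:,:2].astype(np.float32)*1000,cv2.DIST_HUBER,0,.01,.01).ravel()
dr=f[:2]*np.sign(-f[0]);print('n',len(P),'handle th',(np.degrees(np.arctan2(dr[1],dr[0]))%360).round(2),'centroid',P.mean(0).round(4))
# pin: dark disc on the fork, z ~.07
m2=(X[...,2]>.06)&(abs(rr-.045)<.012)&(X[...,0]<.53)
vv,uu=np.nonzero(m2)
if len(vv)>20:
    y0,y1,x0,x1=vv.min(),vv.max(),uu.min(),uu.max();sub=g[y0:y1+1,x0:x1+1].copy();sub[~m2[y0:y1+1,x0:x1+1]]=255
    k=(sub<60).astype(np.uint8);nn,lab,st,ce=cv2.connectedComponentsWithStats(k)
    for i in range(1,nn):
        if st[i,4]>60:
            c=ce[i]+[x0,y0];print('dark blob',c.round(1),st[i,4],onplane(d,[c],.07,s)[0].round(4), np.nanmedian(X[y0:y1+1,x0:x1+1,2][lab==i]).round(4))
E
python3 wl.py a1
```

```text
t 22.7 pos [ 0.4322 -0.021   0.0625] F [-0.1 -0.4  0.4] gap 0.0004 yaw 2.49 toolx [-0.0138 -0.007  -0.9999]
shift units [-0.018  0.523  0.044] turn 0.013810594080524735
shift after turn [-0.014  0.525  0.021]
n 2620 handle th 200.12 centroid [ 0.3729 -0.0532  0.0656]
dark blob [491.6 169.3] 4229 [0.5408 0.0321 0.07  ] 0.1133
dark blob [387.  262.2] 334 [ 0.4924 -0.0235  0.07  ] 0.0737
dark blob [523.5 344.7] 2461 [ 0.5872 -0.0768  0.07  ] 0.1848
```

View pics/a1w.png

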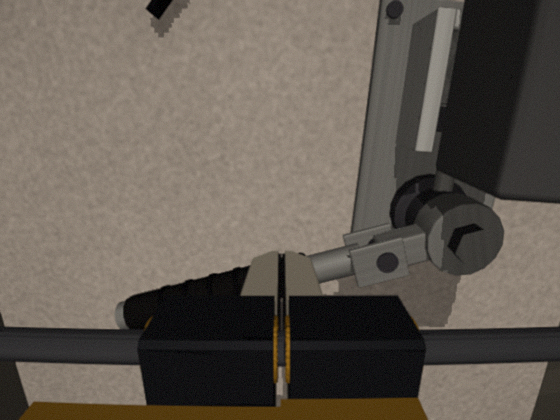

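```bash
python3 look.py l3; python3 -c "
from h import *
d=get_image('side');save('s11.png',cv2.resize(d['img'][110:210,230:370],None,fx=5.5,fy=5.5,interpolation=cv2.INTER_CUBIC))
s=sensors.read_state();t=s['eef_pos'];print((proj(d,[t,t-np.array([0,0,.017])])-[230,110])*5.5)
"
```

```text
t 22.75 pos [ 0.4321 -0.021   0.0624] F [-0.  -0.4  0. ] gap 0.0007 yaw 2.49 toolx [-0.0139 -0.007  -0.9999]
shift units [-0.008 -0.976 -0.021] turn -0.0861771387129092
shift after turn [-0.014 -0.935 -0.281]
side 392 line th 199.8 centroid [ 0.3856 -0.0474] th from nut 194.91 perp off of nut 14.4 rmax 0.206 z95 0.0707
scene 451 line th 198.25 centroid [ 0.3987 -0.0567] th from nut 199.84 perp off of nut -4.8 rmax 0.207 z95 0.0711
[[404.37235625 361.30880647]
 [403.33348827 391.22581795]]
```

View pics/s11.png

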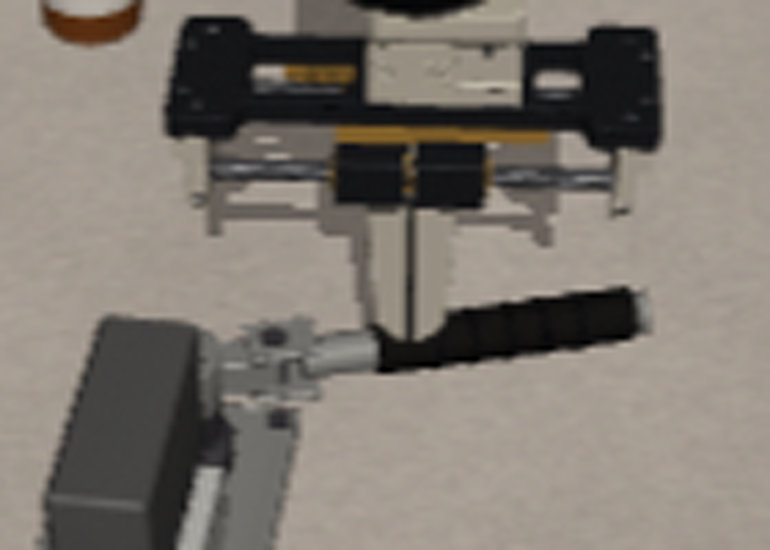

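View pics/l3_scene.png

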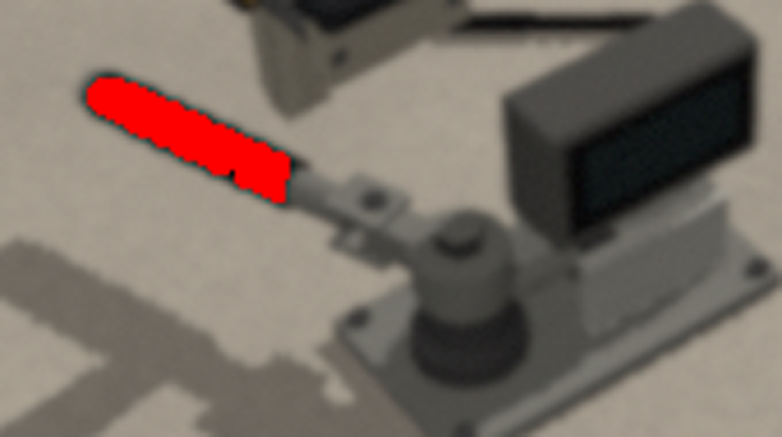

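```bash
python3 -c "
from h import *
from scipy.optimize import least_squares
import pickle
s,w=pickle.load(open('a1.pkl','rb'))
side=get_image('side');sc=get_image('scene')
obs=[(side,(230+408/5.5,110+338/5.5),None),(sc,(140+290/4.6,215+118/4.6),None),(w,(283,252),s)]
f=lambda X,o:np.concatenate([(proj(d,[X],ss)[0]-uv) for d,uv,ss in o])
for o in (obs,obs[:2]):
    r=least_squares(f,s['eef_pos'],args=(o,));print(r.x.round(4),r.fun.round(1))
X=cloud(side);
for v in range(166,176): print(v,X[v,300:310,2].round(3))
"
```

```text
[ 0.4329 -0.0178  0.0759] [-0.9  0.7  2.6  0.4 -0.7  0.7]
[ 0.43   -0.0212  0.0764] [ 0.4 -0.3  0.4  0.3]
166 [0.099 0.101 0.099 0.1   0.098 0.099 0.099 0.102 0.099 0.099]
167 [0.096 0.094 0.096 0.095 0.094 0.095 0.097 0.096 0.098 0.098]
168 [0.095 0.093 0.093 0.092 0.092 0.091 0.093 0.094 0.094 0.094]
169 [0.09  0.089 0.089 0.09  0.089 0.089 0.094 0.09  0.092 0.092]
170 [0.068 0.087 0.087 0.088 0.085 0.087 0.089 0.086 0.089 0.068]
171 [0.066 0.068 0.085 0.084 0.068 0.067 0.084 0.084 0.065 0.067]
172 [0.066 0.065 0.067 0.065 0.066 0.067 0.067 0.065 0.064 0.064]
173 [0.064 0.065 0.064 0.064 0.064 0.062 0.065 0.063 0.063 0.061]
174 [0.063 0.062 0.061 0.062 0.061 0.062 0.061 0.06  0.06  0.059]
175 [0.06  0.059 0.06  0.06  0.059 0.059 0.058   nan 0.057 0.055]
```

The closed fingertips stand about 0.077 m high, about 14 mm above the TCP, because the fingers recede as they close. So they passed over the bar without touching it. I'll straddle the bar with open fingers instead.

```bash
python3 -c "
from h import *
s=sensors.read_state();print(s['joint_positions'].round(3));goto([.43,-.043,.12],-72)
import pickle
s,w=pickle.load(open('a1.pkl','rb'))
"
```

```text
[-0.095  0.507  0.009  2.361  0.004  0.288 -0.047]
t 23.0 pos [ 0.4321 -0.0209  0.0624] F [0.3 0.3 0.5] gap 0.0004 yaw 2.49 toolx [-0.0138 -0.007  -0.9999]
shift units [-1.434 -0.559 -0.098] turn 0.4138234478770366
shift after turn [-1.439 -0.222  0.509]
```

Call:
apply_moves(
  commands=[
    [[-0.8,0,0],0],
    [[-0.8,0,0],0.03],
    [[-0.1,0,0],0.055],
    [[0,0,0],0.055],
    [[0,0,0],0.055],
    [[0,0,0],0.055],
    [[0,0,0],0.055],
    [[0,0,0],0.055],
    [[0,0,0],0.045],
    [[0,0,0],0],
  ],
  claw=0.4,
)

```text
time_s: 24.25
eef_pos: [0.4325, -0.0203, 0.1329]
tcp_rot: [0.975, 1.345, -0.996]
force: [-1.0, -0.1, -0.8]
finger_gap: 0.0651
```

```bash
python3 -c "
from h import *
s=sensors.read_state();print(s['joint_positions'].round(3));goto([.43,-.043,.12],-72)
for n in['wrist','scene','side']:
  d=get_image(n);save(n+'12.png',d['img'])
"
```

```text
[-0.394  0.393  0.414  2.318 -0.317  0.496 -0.995]
t 24.25 pos [ 0.4325 -0.0203  0.1329] F [-1.  -0.1 -0.8] gap 0.0651 yaw -72.72 toolx [-0.0138 -0.0058 -0.9999]
shift units [ 0.327 -0.224  0.522] turn -0.004022339932987112
shift after turn [ 0.323 -0.235  0.52 ]
```

View pics/wrist12.png

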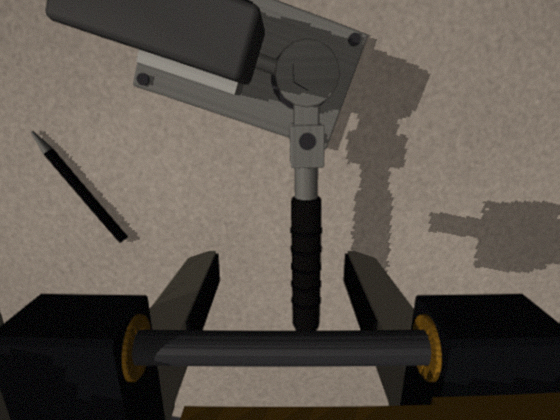

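View pics/side12.png

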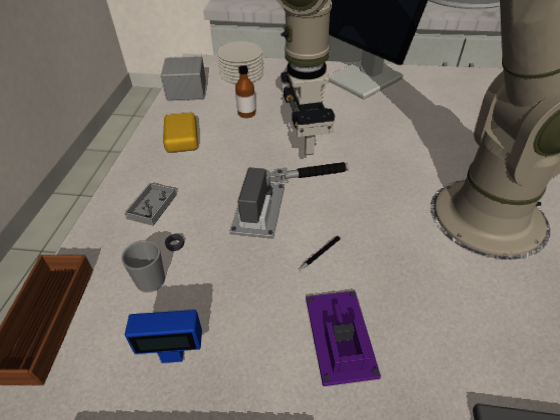

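```bash
python3 -c "
from h import *
side=get_image('side');sc=get_image('scene')
X=cloud(side)
m=np.zeros(X.shape[:2],bool);m[120:165,290:330]=1
im=side['img']
print('now TCP .1329; finger column z:')
for v in range(146,164): print(v,X[v,304:312,2].round(3),im[v,308])
# k8: TCP (.5363,.0825,.0877), fingers at +-.0296 x
for h in (.065,.07,.08,.09): print(h,(proj(side,[[.5363-.028,.0825,h]])-[210,130])*5,(proj(sc,[[.5363+.03,.0825,h]])-[190,160])*3.7)
"
```

```text
now TCP .1329; finger column z:
146 [-0.001  0.179  0.185  0.185  0.185  0.185  0.184  0.184] [143 136 122]
147 [0.001 0.175 0.181 0.182 0.183 0.182 0.181 0.179] [143 136 122]
148 [-0.002  0.173  0.18   0.18   0.18   0.18   0.18   0.178] [143 136 122]
149 [-0.     0.169  0.175  0.175  0.178  0.177  0.176  0.177] [143 136 122]
150 [0.    0.17  0.177 0.173 0.175 0.173 0.173 0.174] [143 136 122]
151 [0.002 0.166 0.173 0.17  0.17  0.17  0.17  0.168] [142 135 121]
152 [0.001 0.163 0.168 0.169 0.168 0.168 0.168 0.168] [143 136 122]
153 [0.001 0.161 0.163 0.167 0.165 0.165 0.164 0.165] [143 136 121]
154 [0.001 0.156 0.163 0.162 0.162 0.157 0.157 0.157] [76 73 65]
155 [ 0.    -0.003 -0.001 -0.001 -0.001 -0.    -0.003  0.   ] [165 156 146]
156 [ 0.     0.002 -0.002 -0.    -0.001 -0.002 -0.002  0.001] [169 159 150]
157 [-0.001 -0.001  0.001  0.001 -0.001  0.001 -0.002  0.003] [169 159 149]
158 [-0.003  0.001 -0.     0.     0.001 -0.003  0.     0.001] [171 161 152]
159 [-0.     0.     0.004 -0.    -0.002 -0.     0.002 -0.002] [167 158 147]
160 [-0.001 -0.001 -0.    -0.001 -0.001  0.001  0.    -0.002] [167 158 147]
161 [-0.     0.001 -0.003  0.001  0.003 -0.002  0.001  0.   ] [168 159 150]
162 [-0.001  0.001  0.    -0.002 -0.001 -0.002  0.001  0.   ] [168 158 148]
163 [-0.001 -0.001 -0.003 -0.001  0.     0.001 -0.002 -0.   ] [163 153 143]
0.065 [[275.1713974  361.74393933]] [[356.98684792 364.9552345 ]]
0.07 [[274.74750936 353.54480208]] [[356.9064621  358.02568345]]
0.08 [[273.88965838 336.95960627]] [[356.7437114  344.02192539]]
0.09 [[273.01809473 320.12018194]] [[356.57827596 329.82248167]]
```

Call:
apply_moves(
  commands=[
    [[0,-0.12,0.25],0],
    [[0.2,-0.11,0.25],0],
    [[0.5,0,0],0],
    [[0.5,0,0],0],
    [[0.4,0,0],0],
    [[0.2,0,0],0],
    [[0,0,0],0],
    [[0,0,0],0],
    [[0,0,0],0],
    [[0,0,0],0],
  ],
)

```text
time_s: 25.75
eef_pos: [0.4296, -0.0483, 0.0611]
tcp_rot: [0.975, 1.342, -0.991]
force: [0.1, 0.1, 0.2]
finger_gap: 0.0651
```

```bash
python3 -c "
from h import *
goto([.43,-.043,.03],-72)
for n in['wrist','side']:
  d=get_image(n);im=d['img']
  save(n+'13.png',im if n=='wrist' else cv2.resize(im[100:210,230:370],None,fx=5.4,fy=5.4,interpolation=cv2.INTER_CUBIC))
"
```

```text
t 25.75 pos [ 0.4296 -0.0483  0.0611] F [0.1 0.1 0.2] gap 0.0651 yaw -72.58 toolx [-0.0092 -0.0054 -0.9999]
shift units [ 0.777  0.058 -0.125] turn -0.0032280893439039777
shift after turn [ 0.778  0.051 -0.122]
```

View pics/wrist13.png

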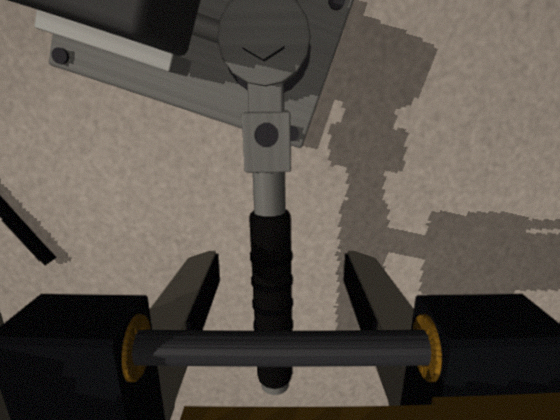

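View pics/side13.png

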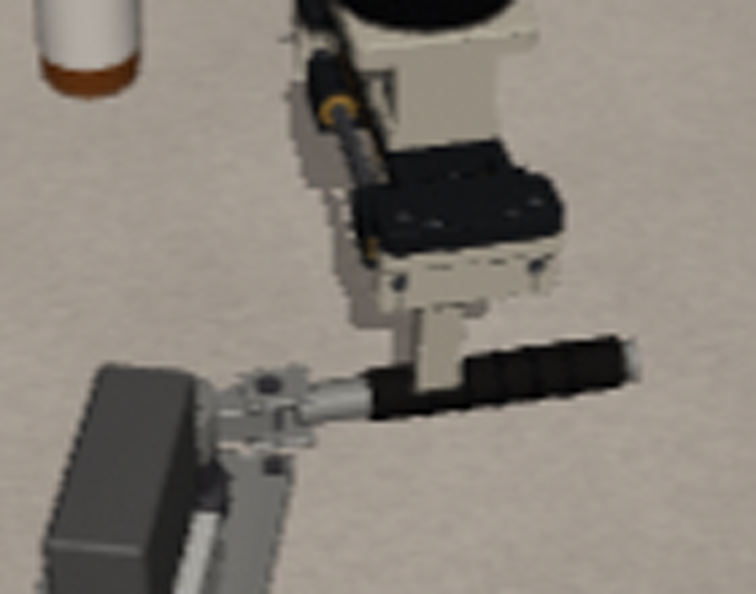

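Call:
apply_moves(
  commands=[
    [[0.2,0.05,-0.05],0],
    [[0.2,0,-0.05],0],
    [[0.2,0,0],0],
    [[0.2,0,0],0],
    [[0.05,0,0],0],
    [[0,0,0],0],
    [[0,0,0],0],
    [[0,0,0],0],
    [[0,0,0],0],
    [[0,0,0],0],
  ],
)

```text
time_s: 27.1
eef_pos: [0.43, -0.0436, 0.0246]
tcp_rot: [0.975, 1.342, -0.991]
force: [0.8, -0.2, -0.1]
finger_gap: 0.0646
```

```bash
cat > v.py <<'E'
from h import *
import sys,pickle
t=sys.argv[1]
goto([.43,-.043,.028],-72)
s=sensors.read_state()
d=get_image('wrist');save(t+'w.png',d['img']);pickle.dump((s,d),open(t+'.pkl','wb'))
d=get_image('side');save(t+'s.png',cv2.resize(d['img'][100:210,230:370],None,fx=5.4,fy=5.4,interpolation=cv2.INTER_CUBIC))
E
python3 v.py b1
```

```text
t 27.1 pos [ 0.43   -0.0436  0.0246] F [ 0.8 -0.2 -0.1] gap 0.0646 yaw -72.57 toolx [-0.0093 -0.0053 -0.9999]
shift units [-0.086  0.003 -0.015] turn -0.003165507477589892
shift after turn [-0.086  0.004 -0.015]
```

View pics/b1w.png

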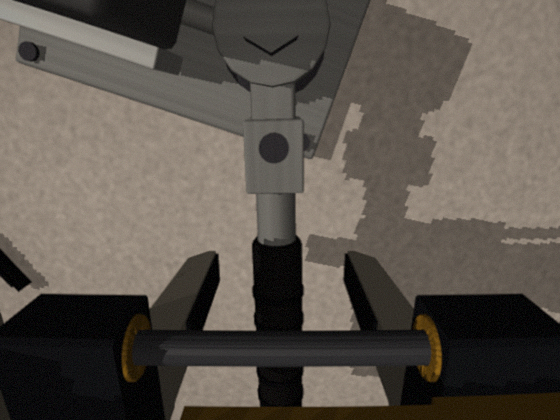

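View pics/b1s.png

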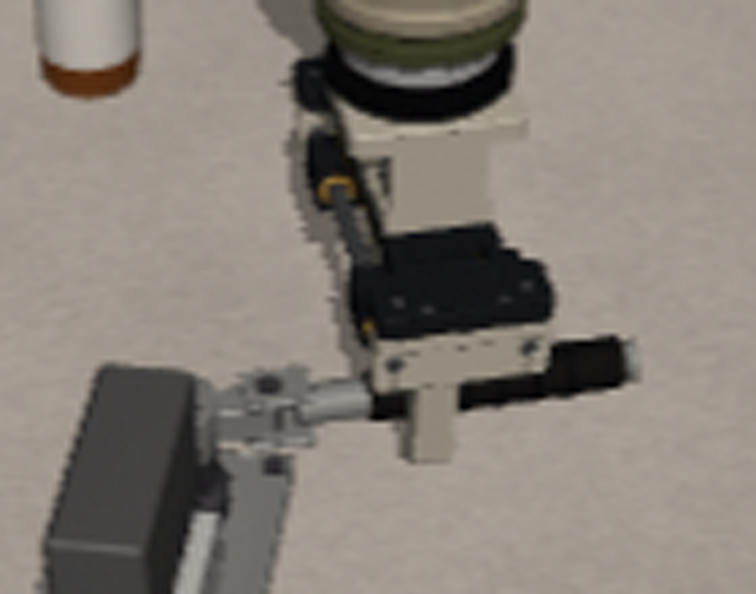

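Call:
apply_moves(
  commands=[
    [[-0.1,0.03,-0.1],0],
    [[0,0.03,-0.1],0],
    [[0,0.03,-0.1],0],
    [[0,0.03,-0.1],0],
    [[0,0.03,-0.1],0],
    [[0,0.03,-0.1],0],
    [[0,0.02,-0.1],0.01],
    [[0,0.02,-0.1],0.01],
    [[0,0.01,-0.1],0.01],
    [[0,0,0],0],
  ],
)

```text
time_s: 28.45
eef_pos: [0.4284, -0.0043, 0.0286]
tcp_rot: [1.051, 1.301, -1.068]
force: [-0.5, 0.8, 0.6]
finger_gap: 0.065
```

```bash
cat > ang.py <<'E'
from h import *
import sys,pickle
def angles(s,d,tag,NUT=None):
    X=cloud(d,s);g=d['img'].max(-1).astype(int)
    # pin: dark disc in grey fork, plane z~.0735; grip: black bar
    h=X[...,2]
    blur=cv2.medianBlur(g.astype(np.uint8),3)
    k=((blur<70)&(h>.066)&(h<.08)).astype(np.uint8)
    n,lab,st,ce=cv2.connectedComponentsWithStats(k)
    best=None
    for i in range(1,n):
        a=st[i]; 
        if 250<a[4]<1200 and .7<a[2]/a[3]<1.4 and a[4]/(a[2]*a[3])>.65: best=(ce[i],a); print('pin cand',ce[i].round(1),a[2:],np.nanmedian(h[lab==i]).round(4))
    # grip edges per row
    kg=((blur<62)&(h>.045)&(h<.08)).astype(np.uint8)
    kg[:235]=0; kg[335:]=0
    c=[]
    n,lab,st,ce=cv2.connectedComponentsWithStats(kg)
    i=1+np.argmax([st[j,4] if st[j,0]>200 else 0 for j in range(1,n)])
    for v in range(245,325):
        uu=np.nonzero(lab[v]==i)[0]
        if len(uu)>25: c.append(((uu.min()+uu.max())/2,v,uu.max()-uu.min()))
    c=np.array(c)
    if len(c)>10:
        w=np.median(c[:,2]);c=c[abs(c[:,2]-w)<8]
        W=onplane(d,c[:,:2],.058,s)[:,:2]*1000   # silhouette centre ~ axis
        f=cv2.fitLine(W.astype(np.float32),cv2.DIST_HUBER,0,.01,.01).ravel()
        dr=f[:2]*np.sign(-f[0]);th=np.degrees(np.arctan2(dr[1],dr[0]))%360;print('grip rows',len(c),'th',th.round(2),'pt',f[2:].round(1))
    if best is not None:
        p=onplane(d,[best[0]],.0735,s)[0];print('pin',p.round(4))
        nut=np.array([.5339,-.0079]) if NUT is None else NUT
        e=p[:2]-nut;print('shank th',(np.degrees(np.arctan2(e[1],e[0]))%360).round(2),'r',np.hypot(*e).round(4))
        # angle of pin from grip line through fitted point
        if len(c)>10:
            q=p[:2]*1000;print('pin perp off grip line mm',((q-f[2:])@np.array([-dr[1],dr[0]])).round(2))
if __name__=='__main__':
    s,d=pickle.load(open(sys.argv[1]+'.pkl','rb'));angles(s,d,sys.argv[1])
E
python3 ang.py b1; python3 v.py b2; python3 ang.py b2
```

```text
pin cand [273.4 147.5] [ 30  30 720] 0.0737
grip rows 80 th 198.24 pt [425.5 -44. ]
pin [ 0.4916 -0.022   0.0735]
shank th 198.45 r 0.0446
pin perp off grip line mm -0.22
t 28.45 pos [ 0.4284 -0.0043  0.0286] F [-0.5  0.8  0.6] gap 0.065 yaw -78.42 toolx [-0.0089 -0.0061 -0.9999]
shift units [ 0.021 -0.155  0.956] turn -0.0356941636305405
shift after turn [ 0.015 -0.261  0.932]
pin cand [335.2 164. ] [ 29  29 659] 0.0737
grip rows 34 th 188.93 pt [425.4 -29.2]
pin [ 0.4899 -0.0152  0.0735]
shank th 189.45 r 0.0446
pin perp off grip line mm -3.82
```

View pics/b2w.png

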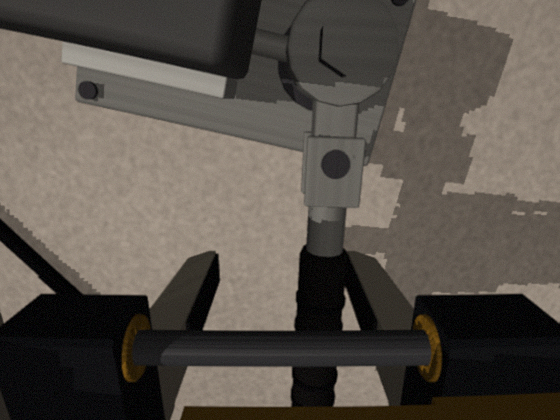

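Call:
apply_moves(
  commands=[
    [[0,0.03,-0.1],0.012],
    [[0,0.03,-0.1],0.012],
    [[0,0.03,-0.1],0.012],
    [[0,0.02,-0.1],0.012],
    [[0,0.02,-0.1],0.012],
    [[0,0.01,-0.1],0.012],
    [[0,0,-0.05],0],
    [[0,0,-0.05],0],
    [[0,0,-0.05],0],
    [[0,0,-0.05],0],
  ],
)

```text
time_s: 29.8
eef_pos: [0.4327, 0.022, 0.0282]
tcp_rot: [1.235, 1.173, -1.261]
force: [-0.5, -12.5, -0.8]
finger_gap: 0.0651
```

```bash
python3 v.py b3; python3 ang.py b3
```

```text
t 29.8 pos [0.4327 0.022  0.0282] F [ -0.5 -12.5  -0.8] gap 0.0651 yaw -93.15 toolx [-0.0048 -0.0168 -0.9998]
shift units [0.034 0.022 1.625] turn -0.11748876610383792
shift after turn [ 0.006 -0.566  1.524]
pin cand [336.4 164.7] [ 32  31 724] 0.0737
grip rows 33 th 173.95 pt [424.8  -1.6]
pin [ 0.489  -0.0042  0.0735]
shank th 175.25 r 0.045
pin perp off grip line mm -4.16
```

View pics/b3w.png

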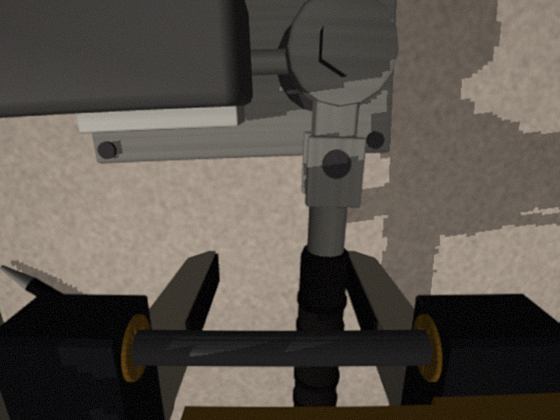

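Call:
apply_moves(
  commands=[
    [[0,0,-0.06],0],
    [[0,0,-0.06],0],
    [[0,0,-0.07],0],
    [[0,0,-0.07],0],
    [[0,0,-0.07],0],
    [[0,0,-0.08],0],
    [[0,0,-0.08],0],
    [[0,0,-0.08],0],
    [[0,0,-0.08],0],
    [[0,0,-0.08],0],
  ],
)

```text
time_s: 31.15
eef_pos: [0.4346, 0.0208, 0.027]
tcp_rot: [1.247, 1.11, -1.306]
force: [0.5, -17.0, -0.1]
finger_gap: 0.0652
```

```bash
python3 v.py b4; python3 ang.py b4
```

```text
t 31.15 pos [0.4346 0.0208 0.027 ] F [  0.5 -17.   -0.1] gap 0.0652 yaw -96.05 toolx [ 0.0055 -0.0568 -0.9984]
shift units [0.065 0.052 1.598] turn -0.13358334978982933
shift after turn [-0.025 -0.603  1.481]
pin cand [330.8 164.7] [ 31  31 754] 0.0736
grip rows 32 th 172.23 pt [424.6  -1.2]
pin [ 0.4893 -0.004   0.0735]
shank th 175.06 r 0.0447
pin perp off grip line mm -5.93
```

View pics/b4w.png

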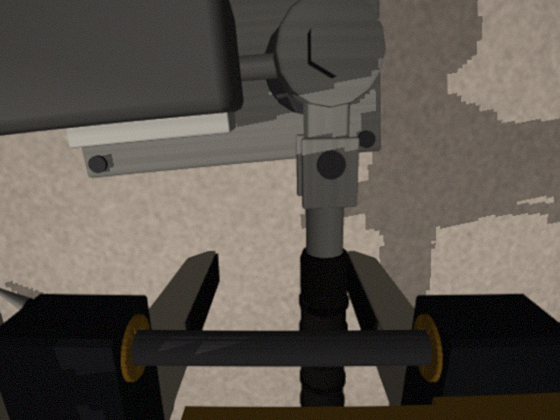

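Call:
apply_moves(
  commands=[
    [[0,0,0],-0.01],
    [[0,0,0],-0.01],
    [[0,0,0],0],
    [[0,0,0],0],
    [[0,0,-0.1],0],
    [[0,0,-0.1],0],
    [[0,0,-0.12],0],
    [[0,0,-0.12],0],
    [[0,0,-0.12],0],
    [[0,0,-0.12],0],
  ],
)

```text
time_s: 32.5
eef_pos: [0.4336, 0.0247, 0.026]
tcp_rot: [1.21, 1.097, -1.298]
force: [-1.3, -21.4, 1.7]
finger_gap: 0.0655
```

```bash
python3 v.py b5; python3 ang.py b5
```

```text
t 32.5 pos [0.4336 0.0247 0.026 ] F [ -1.3 -21.4   1.7] gap 0.0655 yaw -94.66 toolx [ 0.0095 -0.0859 -0.9963]
shift units [0.094 0.047 1.693] turn -0.12591158885328943
shift after turn [-0.051 -0.608  1.583]
pin cand [346.3 162.5] [ 31  30 700] 0.0736
grip rows 35 th 170.47 pt [424.6   3.7]
pin [ 0.4891 -0.0039  0.0735]
shank th 174.9 r 0.045
pin perp off grip line mm -3.18
```

View pics/b5w.png

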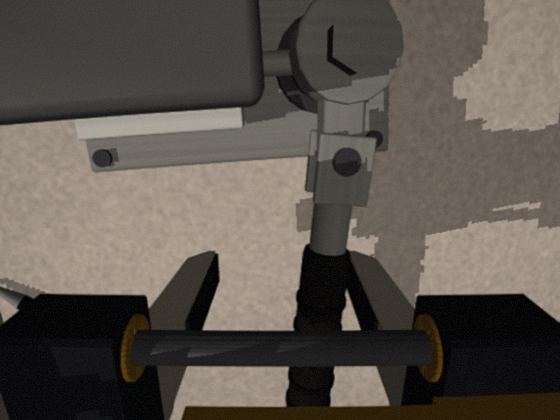

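```bash
cat > ang2.py <<'E'
from h import *
import sys,pickle
for t in sys.argv[1:]:
    s,d=pickle.load(open(t+'.pkl','rb'))
    X=cloud(d,s);h=X[...,2];g=cv2.medianBlur(d['img'].max(-1),3)
    k=((g<70)&(h>.066)&(h<.08)).astype(np.uint8);n,lab,st,ce=cv2.connectedComponentsWithStats(k)
    pin=[ce[i] for i in range(1,n) if 250<st[i,4]<1200 and .7<st[i,2]/st[i,3]<1.4 and st[i,4]/(st[i,2]*st[i,3])>.65][0]
    p=onplane(d,[pin],.0735,s)[0,:2]
    # table-level pixels are h<.03 : left boundary of the bar (rod + grip)
    E=[];C=[]
    for v in range(int(pin[1])+50,326):
        # scan left from bar centre
        row=h[v];u=int(pin[0]) if v<250 else int(np.mean(C[-5:])) if C else int(pin[0])
        seg=np.nonzero((row[u-70:u+70]>.045)&(row[u-70:u+70]<.085))[0]
        if len(seg)<10: continue
        # contiguous run containing u
        z=(np.isnan(row)|((row>.045)&(row<.085)));
        a=u
        while a>u-60 and z[a-1]:a-=1
        b=u
        while b<u+60 and z[b+1]:b+=1
        C.append((a+b)/2)
        E.append((a-.5,v,b+.5))
    E=np.array(E);w=E[:,2]-E[:,0]
    rod=E[E[:,1]<240];
    G=E[(E[:,1]>262)]
    L=onplane(d,G[:,:2],.058,s)[:,:2]*1000
    f=cv2.fitLine(L.astype(np.float32),cv2.DIST_HUBER,0,.01,.01).ravel();dr=f[:2]*np.sign(-f[0])
    th=np.degrees(np.arctan2(dr[1],dr[0]))%360
    nut=np.array([.5339,-.0079]);e=p-nut
    sh=np.degrees(np.arctan2(e[1],e[0]))%360
    # pin->grip axis, left edge (image left) is 12mm from axis
    out=[]
    for q in L[::8]:
        v=q/1000-p;r=np.hypot(*v);out.append(np.degrees(np.arctan2(v[1],v[0]))%360 + np.degrees(np.arcsin(.012/r)))
    rc=onplane(d,np.c_[(rod[:,0]+rod[:,2])/2,rod[:,1]],.058,s)[:,:2] if len(rc:=rod)>3 else None
    if rc is not None:
        fr=rc.mean(0)-p;rodth=np.degrees(np.arctan2(fr[1],fr[0]))%360
    else: rodth=np.nan
    print(t,'shank',sh.round(2),'edge th',th.round(2),'pin->edge axis',np.round(np.median(out),2),'rod',round(rodth,2),'hinge edge(rad)',np.round(np.radians(sh-th),3),'hinge pin->axis',np.round(np.radians(sh-np.median(out)),3),'Fy',s['force'][1].round(1))
E
python3 ang2.py b1 b2 b3 b4 b5
```

```text
b1 shank 198.45 edge th 197.07 pin->edge axis 198.39 rod 198.68 hinge edge(rad) 0.024 hinge pin->axis 0.001 Fy -0.2
b2 shank 189.45 edge th 188.86 pin->edge axis 189.86 rod 190.54 hinge edge(rad) 0.01 hinge pin->axis -0.007 Fy 0.8
b3 shank 175.25 edge th 174.42 pin->edge axis 175.33 rod 175.95 hinge edge(rad) 0.015 hinge pin->axis -0.001 Fy -12.5
b4 shank 175.06 edge th 175.47 pin->edge axis 175.53 rod 176.04 hinge edge(rad) -0.007 hinge pin->axis -0.008 Fy -17.0
b5 shank 174.9 edge th 169.37 pin->edge axis 171.06 rod 171.73 hinge edge(rad) 0.097 hinge pin->axis 0.067 Fy -21.4
```

Call:
apply_moves(
  commands=[
    [[0,0,-0.09],0],
    [[0,0,-0.09],0],
    [[0,0,-0.09],0],
    [[0,0,-0.09],0],
    [[0,0,-0.09],0],
    [[0,0,-0.09],0],
    [[0,0,-0.11],0],
    [[0,0,-0.11],0],
    [[0,0,-0.11],0],
    [[0,0,-0.11],0],
  ],
)

```text
time_s: 33.85
eef_pos: [0.4357, 0.0238, 0.0246]
tcp_rot: [1.221, 1.021, -1.348]
force: [-1.9, -20.4, 4.4]
finger_gap: 0.0659
```

```bash
python3 -c "
from h import *
import pickle
goto([.43,-.043,.028],-72)
s=sensors.read_state();d=get_image('wrist');save('b6w.png',d['img']);pickle.dump((s,d),open('b6.pkl','wb'))"; python3 ang2.py b6
```

```text
t 33.85 pos [0.4357 0.0238 0.0246] F [ -1.9 -20.4   4.4] gap 0.0659 yaw -98.03 toolx [ 0.0193 -0.1349 -0.9907]
shift units [0.138 0.088 1.671] turn -0.14458753962164642
shift after turn [-0.086 -0.651  1.545]
b6 shank 174.78 edge th 168.93 pin->edge axis 170.21 rod 171.14 hinge edge(rad) 0.102 hinge pin->axis 0.08 Fy -20.4
```

View pics/b6w.png

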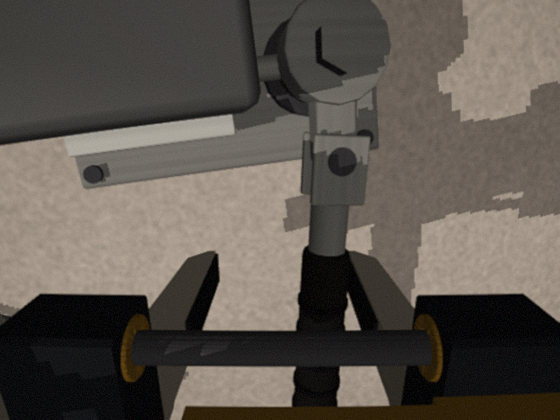

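Call:
apply_moves(
  commands=[
    [[0,0,-0.08],-0.01],
    [[0,0,-0.08],-0.01],
    [[0,0,-0.08],0],
    [[0,0,-0.09],0],
    [[0,0,-0.1],0],
    [[0,0,-0.11],0],
    [[0,0,-0.12],0],
    [[0,0,-0.13],0],
    [[0,0,-0.14],0],
    [[0,0,-0.14],0],
  ],
)

```text
time_s: 35.15
eef_pos: [0.4357, 0.025, 0.0229]
tcp_rot: [1.184, 0.98, -1.358]
force: [-1.9, -22.1, 10.5]
finger_gap: 0.0658
```

```bash
python3 -c "
from h import *
import pickle
goto([.43,-.043,.028],-72)
s=sensors.read_state();d=get_image('wrist');save('b7w.png',d['img']);pickle.dump((s,d),open('b7.pkl','wb'))"; python3 ang2.py b7
```

```text
t 35.15 pos [0.4357 0.025  0.0229] F [ -1.9 -22.1  10.5] gap 0.0658 yaw -97.87 toolx [ 0.0251 -0.1838 -0.9826]
shift units [0.184 0.083 1.698] turn -0.1437155717653757
shift after turn [-0.127 -0.66   1.573]
b7 shank 174.95 edge th 165.18 pin->edge axis 167.15 rod 171.3 hinge edge(rad) 0.17 hinge pin->axis 0.136 Fy -22.1
```

View pics/b7w.png

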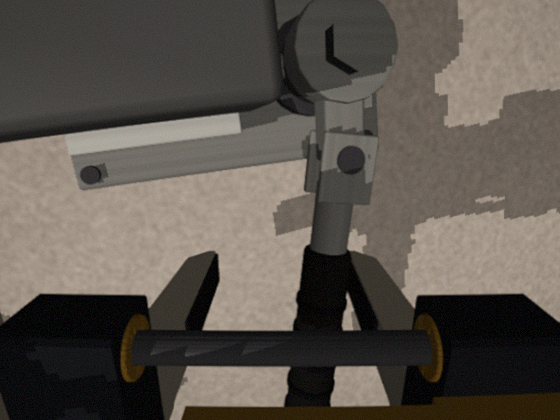

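```bash
python3 -c "
from h import *
import pickle
for t in['b3','b4','b5','b6','b7']:
    s,d=pickle.load(open(t+'.pkl','rb'));X=cloud(d,s);h=X[...,2]
    p0=[]
    for v in (212,220,228,236,244):
        row=h[v,270:380];i=np.nonzero((row>.048)&(row<.075))[0]+270
        # rod top ridge: highest z; use edges
        p0.append(((i.min()+i.max())/2,v,i.min(),i.max()))
    p0=np.array(p0);W=onplane(d,p0[:,:2],.058,s)[:,:2]*1000
    P=X[205:250,270:380].reshape(-1,3);P=P[(P[:,2]>.058)&(P[:,2]<.072)]
    print(t,p0[:,2:].astype(int).tolist(),W.round(1).tolist(), 'grip cloud fit',end=' ')
    Q=X[255:325,275:352].reshape(-1,3);c=d['img'][255:325,275:352].max(-1).ravel();Q=Q[(c<62)&(Q[:,2]>.064)&(Q[:,2]<.075)]
    f=cv2.fitLine(Q[:,:2].astype(np.float32)*1000,cv2.DIST_HUBER,0,.01,.01).ravel();dr=f[:2]*np.sign(-f[0]);print((np.degrees(np.arctan2(dr[1],dr[0]))%360).round(2),f[2:].round(1),len(Q))
"
```

```text
b3 [[309, 347], [309, 346], [308, 345], [308, 345], [308, 344]] [[463.8, -2.5], [459.8, -2.2], [455.8, -1.7], [451.6, -1.6], [447.5, -1.3]] grip cloud fit 170.33 [428.8   1.6] 3071
b4 [[306, 343], [306, 343], [306, 343], [306, 343], [306, 343]] [[464.4, -2.3], [460.4, -2.1], [456.4, -1.8], [452.3, -1.5], [448.1, -1.2]] grip cloud fit 173.93 [429.5   1.6] 3027
b5 [[313, 350], [312, 350], [311, 349], [310, 347], [306, 346]] [[463.5, -0.1], [459.6, 0.3], [455.6, 1.0], [451.6, 1.9], [447.6, 3.3]] grip cloud fit 164.69 [429.3   7.3] 3044
b6 [[310, 348], [310, 347], [310, 347], [309, 346], [309, 345]] [[463.9, 0.1], [460.0, 0.7], [456.0, 1.1], [452.1, 2.1], [448.0, 2.7]] grip cloud fit 165.57 [430.    8.2] 3015
b7 [[314, 352], [313, 351], [312, 349], [311, 348], [308, 347]] [[463.6, 1.2], [459.8, 2.1], [455.9, 3.2], [452.0, 4.1], [448.1, 5.6]] grip cloud fit 161.4 [430.5  11.9] 2989
```

Several cues put the hinge at about 0.14 rad, under a steady force of about 22 N: pin-to-axis 0.136 and rod offset 0.15. That is plainly broken over and below 0.20, so I stop here and ease off.

Call:
apply_moves(
  commands=[
    [[0,0,0.05],0],
    [[0,0,0.08],0],
    [[0,0,0.08],0],
    [[0,0,0.08],0],
    [[0,0,0.08],0],
    [[0,0,0.08],0],
    [[0,0,0.08],0],
    [[0,0,0.08],0],
    [[0,0,0.05],0],
    [[0,0,0],0],
  ],
)

```text
time_s: 36.45
eef_pos: [0.432, -0.0046, 0.0282]
tcp_rot: [1.186, 0.973, -1.362]
force: [-0.2, -0.3, 0.3]
finger_gap: 0.0654
```

```bash
python3 -c "
from h import *
import pickle
goto([.43,-.043,.028],-72)
s=sensors.read_state();d=get_image('wrist');save('b8w.png',d['img']);pickle.dump((s,d),open('b8.pkl','wb'))"; python3 ang2.py b8
```

```text
t 36.45 pos [ 0.432  -0.0046  0.0282] F [-0.2 -0.3  0.3] gap 0.0654 yaw -98.22 toolx [ 0.0263 -0.1882 -0.9818]
shift units [0.184 0.079 0.94 ] turn -0.1456899298625408
shift after turn [ 0.004 -0.343  0.898]
b8 shank 178.65 edge th 178.33 pin->edge axis 179.26 rod 179.75 hinge edge(rad) 0.005 hinge pin->axis -0.011 Fy -0.3
```

View pics/b8w.png

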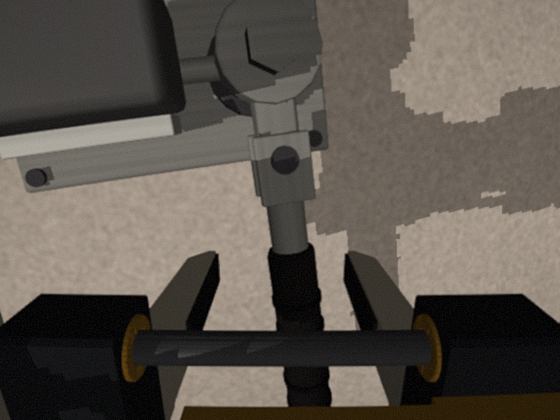

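The hinge is straight again, but the shank now reads 178.65° where it was about 175° under load, so the nut came back about 3.7°. I test whether it is still tight by pushing gently again.

Call:
apply_moves(
  commands=[
    [[0,0,-0.1],0],
    [[0,0,-0.1],0],
    [[0,0,-0.1],0],
    [[0,0,-0.08],0],
    [[0,0,-0.03],0],
    [[0,0,-0.03],0],
    [[0,0,-0.03],0],
    [[0,0,-0.03],0],
    [[0,0,-0.03],0],
    [[0,0,-0.03],0],
  ],
)

```text
time_s: 37.75
eef_pos: [0.4342, 0.0119, 0.025]
tcp_rot: [1.185, 0.961, -1.369]
force: [-0.8, -5.7, 4.2]
finger_gap: 0.0655
```

```bash
cat > q.py <<'E'
from h import *
import pickle,sys
t=sys.argv[1]
goto([.43,-.043,.028],-72)
s=sensors.read_state();d=get_image('wrist');save(t+'w.png',d['img']);pickle.dump((s,d),open(t+'.pkl','wb'))
E
python3 q.py c1; python3 ang2.py c1
```

```text
t 37.75 pos [0.4342 0.0119 0.025 ] F [-0.8 -5.7  4.2] gap 0.0655 yaw -98.67 toolx [ 0.0272 -0.1967 -0.9801]
shift units [0.194 0.093 1.361] turn -0.1481629547751277
shift after turn [-0.075 -0.523  1.273]
c1 shank 176.72 edge th 176.8 pin->edge axis 177.86 rod 178.68 hinge edge(rad) -0.001 hinge pin->axis -0.02 Fy -5.7
```

Call:
apply_moves(
  commands=[
    [[0,0,-0.03],0],
    [[0,0,-0.03],0],
    [[0,0,-0.03],0],
    [[0,0,-0.03],0],
    [[0,0,-0.03],0],
    [[0,0,-0.03],0],
    [[0,0,-0.03],0],
    [[0,0,-0.03],0],
    [[0,0,-0.03],0],
    [[0,0,-0.03],0],
  ],
)

```text
time_s: 39.05
eef_pos: [0.4347, 0.0117, 0.0248]
tcp_rot: [1.185, 0.939, -1.381]
force: [0.0, -7.0, 3.2]
finger_gap: 0.0655
```

```bash
python3 q.py c2; python3 ang2.py c2
```

```text
t 39.05 pos [0.4347 0.0117 0.0248] F [ 0.  -7.   3.2] gap 0.0655 yaw -99.55 toolx [ 0.0292 -0.2115 -0.977 ]
shift units [0.207 0.098 1.355] turn -0.1530378716121535
shift after turn [-0.081 -0.534  1.264]
c2 shank 176.64 edge th 176.42 pin->edge axis 177.47 rod 178.27 hinge edge(rad) 0.004 hinge pin->axis -0.015 Fy -7.0
```

Call:
apply_moves(
  commands=[
    [[0,0,-0.02],0],
    [[0,0,-0.01],0],
    [[0,0,0],0],
    [[0,0,0.02],0],
    [[0,0,0.02],0],
    [[0,0,0.03],0],
    [[0,0,0.04],0],
    [[0,0,0.08],0],
    [[0,0,0.1],0],
    [[0,0,0.1],0],
  ],
)

```text
time_s: 40.35
eef_pos: [0.4326, -0.0027, 0.0278]
tcp_rot: [1.185, 0.94, -1.38]
force: [-0.4, -0.5, -0.2]
finger_gap: 0.0653
```

```bash
python3 q.py c3; python3 ang2.py c3
```

```text
t 40.35 pos [ 0.4326 -0.0027  0.0278] F [-0.4 -0.5 -0.2] gap 0.0653 yaw -99.5 toolx [ 0.0298 -0.2114 -0.977 ]
shift units [0.207 0.089 0.985] turn -0.15279469491795653
shift after turn [-0.005 -0.374  0.939]
c3 shank 178.54 edge th 178.34 pin->edge axis 179.12 rod 179.73 hinge edge(rad) 0.004 hinge pin->axis -0.01 Fy -0.5
```

View pics/c3w.png

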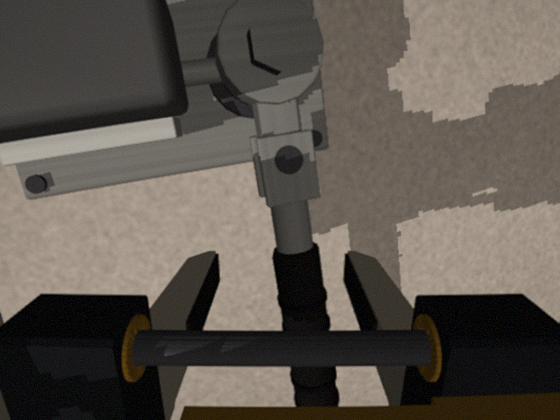

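Call:
apply_moves(
  commands=[
    [[-0.2,0,0.05],0],
    [[-0.4,0,0.09],0],
    [[-0.5,0,0.11],0],
    [[-0.5,0,0.11],0],
    [[-0.5,0,0.11],0],
    [[-0.5,0,0.11],0],
    [[-0.5,0,0.2],0],
    [[-0.5,0,0.4],0],
    [[-0.3,0,0.4],0],
    [[0,0,0],0],
  ],
)

```text
time_s: 41.65
eef_pos: [0.4145, -0.0319, 0.2016]
tcp_rot: [1.188, 0.943, -1.383]
force: [0.5, 1.3, -0.1]
finger_gap: 0.0648
```

```bash
python3 -c "
from h import *
import pickle
goto([.43,-.043,.2],-72)
D={n:get_image(n) for n in ['side','scene']}
s=sensors.read_state();D['wrist']=get_image('wrist');pickle.dump((s,D),open('e.pkl','wb'))
for n in D: save(n+'20.png',D[n]['img'])
for n,b in (('side',(150,240,215,300)),('scene',(200,280,230,320))):
    X=cloud(D[n]);m=np.zeros(X.shape[:2],bool);m[b[0]:b[1],b[2]:b[3]]=1
    P=X[m&(X[...,2]>(.1 if n=='side' else .113))&(X[...,2]<.13)];print(n,len(P),np.median(P[:,2]),cv2.minAreaRect(P[:,:2].astype(np.float32)*1000))
from hand import handle
handle({k:D[k] for k in('side','scene')},'e')
"
```

```text
t 41.65 pos [ 0.4145 -0.0319  0.2016] F [ 0.5  1.3 -0.1] gap 0.0648 yaw -99.62 toolx [ 0.0267 -0.2078 -0.9778]
shift units [0.106 0.424 0.196] turn -0.153424545365052
shift after turn [0.039 0.284 0.384]
side 856 0.11897969104437615 ((534.695556640625, 86.19715881347656), (111.23113250732422, 43.84925079345703), 88.60591125488281)
scene 892 0.11971964106689861 ((537.4918212890625, 85.93820190429688), (110.91287231445312, 43.029388427734375), 88.66316223144531)
side 487 line th 178.3 centroid [0.3846 0.003 ] th from nut 175.82 perp off of nut 7.7 rmax 0.207 z95 0.0706
scene 370 line th 179.06 centroid [ 0.3911 -0.0067] th from nut 179.52 perp off of nut -2.0 rmax 0.203 z95 0.0714
```

View pics/scene20.png

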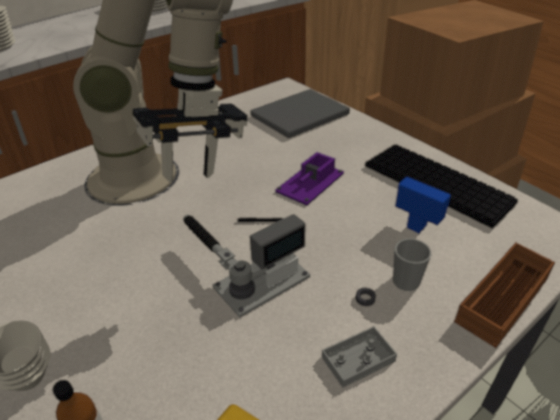

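View pics/side20.png

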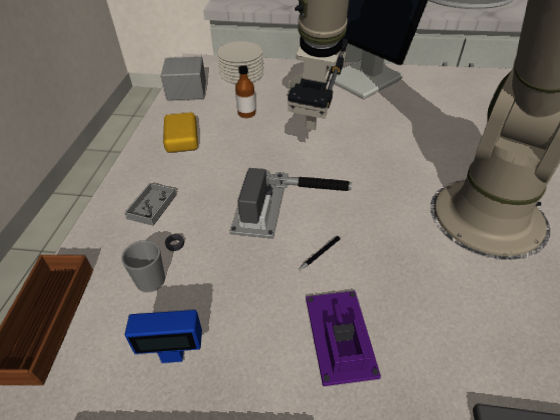

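View pics/wrist20.png

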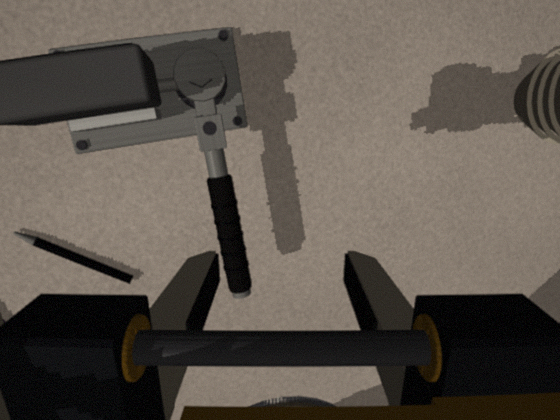

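```bash
python3 -c "
from h import *
s=sensors.read_state();print(s['joint_velocities'].round(3),s['force'].round(1));print(order.hand_in())"
```

```text
[ 0.008  0.011 -0.008  0.001  0.    -0.002  0.001] [ 1.5 -0.5 -0. ]
the job is handed in; nothing more can be done
None
```

I put the grey display in the clamp with its screen facing away from the robot and let go. I then swung the handle clockwise until the hinge broke over, let it spring straight, and handed the job in at about 42 s.

**Display:** its top is at z ≈ 0.119–0.120, which means the foot is fully home. Both fixed views show it moved about 1.25 mm towards the fixed wall during tightening, so the jaw pushed it over. I did not tug it to test the grip.

**Break-over:** the nut went tight after about 0.4 rad, and the force then levelled off near 20–22 N. I stopped at about 0.14 rad (the cues ranged from 0.136 to 0.155; one automatic rod reading gave 0.075, and re-measuring the rod by hand gave 0.15). After easing off, the hinge read straight within about 0.01 rad.

**Things that went wrong or disagreed:**
- My first push passed over the bar without touching it. The fingertips stand about 20 mm behind the reported TCP, not 17 mm ahead of it as the description says.
- The tool tilted about 12° while pushing.
- The nut came back about 3.7° (0.065 rad) when the load came off. A gentle second push met rising resistance straight away, and the nut returned to the same place. I took this as springiness in a tight clamp, though it could mean the grip is looser than it was under load.

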